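# Turn a dried dish out of its plaster mould onto a bat

## Task

Turn the dried clay dish out of its plaster mould: put the wooden rib that lies on the mould back into the sloping slot of the rib holder, pushed fully home, clear every broken shard off the wooden board into the cream scrap tray, then lay the plaster cover bat on the mould with its raised panel seated in the mouth. Turn mould and bat over together, dish inside, so that the mould ends up on top and the bat rests flat on the middle of the wooden board, and let them stand there a moment; then lift the mould straight off and set it flat on the bench clear of the board, leaving the dish bottom up on its bat. Do not spill the dish, and do not shift or knock over the clay cup or the tape roll.

Things in the scene. Friction and masses are not known exactly. Their poses are not given: they have to be found in the camera images.
- mould: plaster press mould, block 100 (x) x 64 (y) x 34 mm (z), about 0.32 kg. Origin: centre of underside; z points out of the hollow (82 x 46 mm mouth, 25 mm deep, tapering to 72 x 36 mm). Starts hollow up. Grasp across the 64 mm; the seated bat's sides are flush with it, so fingers at the joint hold both. The pair, 54 mm thick, is otherwise loose; it stands steadily on its 64 x 54 mm end
- dish: dry clay dish, 70 x 36 mm at the rim, 18 mm high, lying loose in the mould's hollow with 3 mm of play. Origin: centre of its underside; x along its length, z out of its open side. It comes out by itself when the mould is upside down
- cover_bat: plaster cover bat, slab 100 (x) x 64 (y) x 20 mm with a raised panel on one face: 79 x 43 mm at its foot, tapering to 74 x 38 mm, 5 mm high. Origin: centre of the slab's face that bears the panel; z points away from the panel. Starts panel down on the bench (slab 5 to 25 mm up). Seated on the mould, either way round, its origin is at the mould's (0, 0, 34 mm) with 1.5 mm play
- board: loose square wooden board, 140 x 140 x 12 mm, flat on the bench. Origin: centre of its underside
- rib: flat wooden rib (scraper), 53 (x) x 100 (y) x 8 mm (z); the corner at its +x, -y end is cut off slantwise (27 mm across the end, 31 mm along the side). Origin: centre of its underside, z up. It lies across the mould's rim at the start, its square +y end standing out over one side. Either end may go into the slot, either face up
- rib_slot: slotted head of the fixed low wooden rib holder (86 x 90 mm, 56 mm high). Origin: centre of the slot's mouth; x points into the slot, 20 degrees below level; y along its width; z square to both, upward. The slot is 60 mm wide, 12 mm high (z -6 to 6 mm), 60 mm deep, its mouth chamfered 4 mm, with a 7 mm plate above it. A rib fully home has its centre at x = 10 mm and stands out 40 mm
- scrap_tray: loose cream tray, 145 (x) x 225 (y) x 36 mm, 130 x 210 mm inside, floor 3 mm thick. Origin: centre of its underside
- shard_1: broken biscuit-fired shard, a chunky five-sided piece 60 (x) x 36 (y) x about 17 mm (z), sides across y flat. Origin: centre of its underside, z up at the start. Lies on the board at the start, or is absent
- shard_2: broken biscuit-fired shard, a chunky five-sided piece 56 (x) x 34 (y) x about 18 mm (z), sides across y flat. Origin: centre of its underside, z up at the start. Lies on the board at the start, or is absent
- shard_3: broken biscuit-fired shard, a chunky five-sided piece 62 (x) x 32 (y) x about 16 mm (z), sides across y flat. Origin: centre of its underside, z up at the start. Lies on the board at the start, or is absent
- clay_cup: bystander: clay cup, 63 mm across, 60 mm high; leave it alone
- tape: bystander: roll of paper tape lying flat, 84 mm across, 24 mm high; leave it alone

How it is judged:
By the outcome, as a careful person would: the job done as asked, in the order asked, and still so for the second after the job is handed in, with the robot touching nothing.
Of shard_1, shard_2, shard_3 only 1 to 3 are there at a start; the rules pass over those that are not, and their reading is None.
At some moment in a run one of shard_1, shard_2, shard_3 may be knocked a few centimetres aside while the robot is not near it.
It also fails if it takes over 210 s, if anything falls off the work surface, if the arm or the gripper's body presses on something with over 40 N, if the wrist force passes 120 N, or if a joint passes its speed limit or range.

## Robot

A 6-joint arm with a two-finger parallel gripper is mounted at the origin on a cart in front of the work surface, level with it; the furniture and walls round the work are solid. World frame = base frame: x ahead of the robot, y to its left, z up, the work surface at z = 0. Lengths are in m, angles in degrees, forces in N, time in s.
With the tool pointing down it reaches from about 0.375 to 0.9 m from the base axis. Payload 3.1 kg.
Tool frame: the origin (TCP) lies on the centre line of the jaws, within the pads' length; the fingertips stand 17 mm ahead of it and the grasp point (between the pads) lies 2 mm behind it; z points along the fingers, y is the line along which they close (so a half turn about z gives the same grasp; the last joint's range is limited). The gripper opens to 87 mm and grips with 3 to 60 N. Pads are 19 mm wide; open, the fingers measure 117 mm over their backs; the gripper's body (75 mm by 190 mm) begins 51 mm behind the grasp point.
Start: joints at [-75.258, 30.224, 82.088, -0, 67.689, -10.227], TCP at [0.264, -0.567, 0.24] pointing down, gripper open.
Joint ranges: [-176.69, 176.69], [-43.24, 126.21], [12.49, 139.97], [-82, 262], [0, 151.66], [-163.58, 163.58]. Speed limits (degrees/s): [159.86, 159.86, 180, 180, 180, 180].

## Interface

Orientations are given as a 3x3 rotation matrix whose columns are the frame's x, y, z axes.
In Python, from rig import bot, imaging, finder gives the robot as it stands. The module is installed in compiled form; this text tells all that it offers.
- The arm moves only by the tool play_rows, never from a script. Its argument "motion" is a list that holds one entry, the list of rows, each a list of 6 numbers: the shift along the tool's x, y, z in m, then the turn, a rotation vector about the tool's x, y, z in degrees. In form: [[[dx, dy, dz, wx, wy, wz], ...]]. A call has 1 to 8 rows; each row is the pose to reach, as a shift and turn from the pose commanded when the call began, along the tool's axes at that moment; what a row does not reach only later rows make up. A row lasts 1/12 s, in which the tool goes at most 41.7 mm and 7.16 degrees, less where a joint would pass 70% of its speed; a pose out of reach is approached as far as the arm can. A call with a gripper value outside its range is refused whole. "fingers" is the finger opening in m, from 0 to 0.087, set as the call begins (left out, the last holds). The fingers move at their own pace and stop on an object; the grip force is fixed at half the most. Time passes only in rows, so rows that repeat a pose let the fingers close. It gives the time, the measured TCP pose, the force, the opening and the grip force at its end, in the units of the state.
- bot.read_state(): the state, without advancing time (a new reading comes with each control period).
- imaging.capture(name): name is "side" or "top" or "wrist"; returns a dict with "frame" (384x512x3 uint8, red, green, blue), "camera_matrix" (3x3 intrinsics, pixels), "R" (3x3) and "t" (3): a world point X has camera coordinates R X + t. Camera axes: x right, y down, z forward; pixel columns grow to the right and rows downward; lengths in m; the calibration is good to about 2 mm. A picture is of the moment at which its call begins. There is no depth.
- bot.hand_in(): hands the job in; it is judged then, once.
Trained networks look in the newest picture that a camera, given by its name, has taken for a name from the list of things; names that differ only in an ending like _2 or _b are one class to them, and where a whole thing is asked for, a point or a joint stands for the part that bears it (a point fixed in the world has none). Each returns a list of dicts, best first, with "confidence" (0 to 1); they miss things now and then, are a little off and sometimes report something else, mostly with a low value. They report only what shows in the picture. A call takes as long as a camera call.
- finder.recognise(camera, name): "at" ([x, y, z] in m, in world coordinates, good to about 4 mm: the middle of the surface that is visible of it).
- finder.outline_of(camera, name): "pixels" (384x512 bool, what is visible of it).
The state is a dict: "time_s": time; "joint_positions": joint angles; "qvel": joint speeds; "tau": joint torques, N m; "position": TCP position; "tcp_rot": TCP orientation; "force": force on the tool from outside, world axes, zero at the start; "moment": the same for the moment, N m; "opening": opening from 0.0 (shut) to 1.0 (fully open); "grasp_force": force on a finger pad.
Only numpy, scipy, OpenCV 4.12 (cv2) and the standard library are available. Lean on these libraries where they do the work, as an engineer would, in place of code of your own. Each camera call takes 0.05 s, during which the arm holds its last target. There are 200 camera calls.

## Working session

There is one attempt and no reset: what is moved stays moved. The work goes in short steps, Python scripts to look and compute and a tool call to move; the robot and the scene stay as the last step left them, time stands still between calls to the robot, and variables do not carry over. Pictures are saved under pics/ and viewed, at most 14 in all, crops included, and the job is handed in when it is done.

Besides the shell and the picture viewer there is one more tool, called after "Emit:" as name([rows], argument=value, ...), one row to a line, values as JSON. play_rows: Moves the arm, as the interface text tells. Its arguments: {"type":"object","properties":{"motion":{"type":"array"},"fingers":{"type":"number"}},"required":["motion"]}

```bash
mkdir -p pics
cat > h.py <<'E'
import numpy as np, cv2
from rig import bot, imaging, finder
np.set_printoptions(precision=4,suppress=True)
def snap(cam,fn=None,scale=1.5):
    c=imaging.capture(cam)
    if fn: cv2.imwrite('pics/'+fn,cv2.resize(c['frame'][:,:,::-1],None,fx=scale,fy=scale,interpolation=cv2.INTER_CUBIC))
    return c
def proj(c,X):
    X=np.atleast_2d(X); p=(c['R']@X.T).T+c['t']; q=(c['camera_matrix']@p.T).T
    return q[:,:2]/q[:,2:]
def onplane(c,uv,z):
    uv=np.atleast_2d(uv).astype(float)
    d=np.linalg.solve(c['camera_matrix'],np.c_[uv,np.ones(len(uv))].T)
    d=c['R'].T@d; o=-c['R'].T@c['t']
    return (o[:,None]+d*((z-o[2])/d[2])).T
def rect(c,mask,z):
    ct=max(cv2.findContours(mask.astype('uint8'),cv2.RETR_EXTERNAL,cv2.CHAIN_APPROX_NONE)[0],key=len)[:,0]
    w=onplane(c,ct,z)[:,:2]
    return cv2.minAreaRect((w*1000).astype('float32'))
def st():
    s=bot.read_state(); print({k:np.round(s[k],4) for k in('time_s','position','joint_positions','force','opening','grasp_force')}); return s
E
python3 - <<'E'
from h import *
s=st(); print(s['tcp_rot'])
for cam in('top','side'):
    c=snap(cam,cam+'0.png'); print(cam,c['camera_matrix'],-c['R'].T@c['t'])
    for n in('mould','dish','cover_bat','board','rib','rib_slot','scrap_tray','shard_1','clay_cup','tape'):
        for r in finder.recognise(cam,n)[:4]: print(n,np.array(r['at']),round(r['confidence'],2))
E
```

```text
{'time_s': np.float64(0.0), 'position': array([ 0.2637, -0.5659,  0.2386]), 'joint_positions': array([-75.2572,  30.2797,  82.1562,  -0.0006,  67.6876, -10.2253]), 'force': array([ 0.4729, -0.6667, -0.0498]), 'opening': np.float64(0.997), 'grasp_force': np.float64(0.0)}
[[ 0.9065  0.4221 -0.0006]
 [ 0.4221 -0.9065  0.0021]
 [ 0.0004 -0.0021 -1.    ]]
top [[371.0795   0.     250.2181]
 [  0.     371.0795 188.561 ]
 [  0.       0.       1.    ]] [ 0.3676 -0.3522  0.9091]
mould [ 0.5601 -0.3507  0.0337] 0.97
dish [ 0.5667 -0.3497  0.018 ] 0.41
cover_bat [ 0.5738 -0.213   0.0276] 0.61
board [ 0.3863 -0.3509  0.011 ] 0.74
board [ 0.5577 -0.3527  0.0329] 0.35
rib [ 0.5987 -0.3787  0.0432] 0.67
rib [ 0.4648 -0.1817  0.0427] 0.5
rib_slot [ 0.4652 -0.1771  0.0423] 0.92
scrap_tray [ 0.4732 -0.5124 -0.0015] 0.78
shard_1 [ 0.4236 -0.3804  0.0267] 0.79
shard_1 [ 0.4026 -0.3153  0.0309] 0.51
clay_cup [ 0.3138 -0.1797  0.0164] 0.81
tape [ 0.2635 -0.4002  0.021 ] 0.64
side [[448.6994   0.     261.8374]
 [  0.     448.6994 186.2727]
 [  0.       0.       1.    ]] [ 0.4184 -1.3397  0.4398]
mould [ 0.5731 -0.392   0.0226] 0.81
cover_bat [ 0.5743 -0.2323  0.0244] 0.9
cover_bat [ 0.4664 -0.204   0.0345] 0.64
board [ 0.3555 -0.348   0.0139] 0.75
rib [ 0.5949 -0.3904  0.0403] 0.62
rib_slot [ 0.4673 -0.2035  0.0354] 0.75
scrap_tray [ 0.4682 -0.4642  0.0165] 0.68
shard_1 [ 0.4257 -0.3954  0.0318] 0.45
clay_cup [ 0.3192 -0.2077  0.043 ] 0.76
clay_cup [ 0.4001 -0.3301  0.0287] 0.46
tape [ 0.2648 -0.4167  0.0166] 0.57
```

View pics/top0.png

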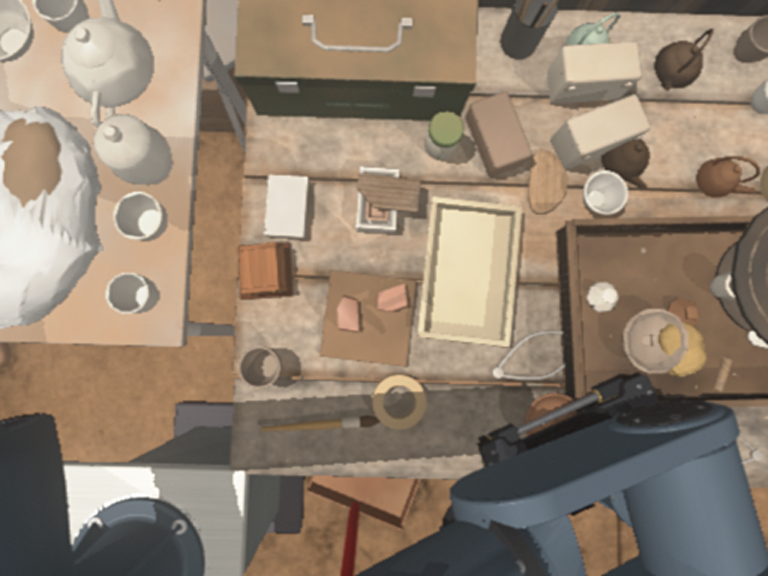

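View pics/side0.png

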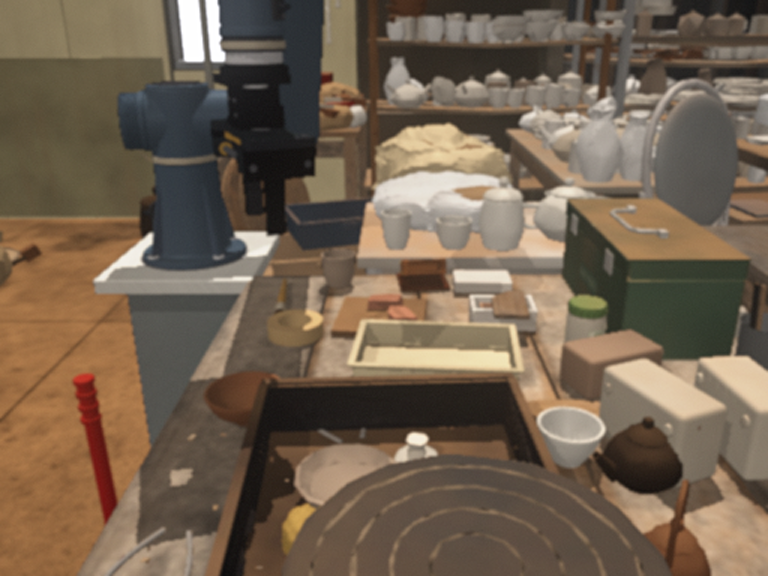

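Run:
```python
from h import *
c=snap('top')
for n,z in(('mould',.034),('cover_bat',.025),('board',.012),('rib',.042),('rib_slot',.056),('scrap_tray',.036),('shard_1',.03),('tape',.024),('clay_cup',.06)):
    for r in finder.outline_of('top',n)[:3]:
        m=r['pixels']; b=rect(c,m,z); print(n,round(r['confidence'],2),m.sum(),np.round(b[0],1),np.round(b[1],1),round(b[2],1))
```

```text
mould 0.79 522 [ 561.4 -355.9] [65.4 58.5] 88.3
cover_bat 0.72 1136 [ 572.6 -211.9] [ 66.8 103.1] 88.0
cover_bat 0.54 475 [ 565.8 -356.7] [64.5 63.6] 87.9
board 0.58 2763 [ 396.3 -348.1] [139.6 141.5] 84.8
board 0.21 5737 [ 478.4 -512.4] [150.7 233.1] 85.9
rib 0.58 908 [ 594.7 -373.9] [103.7  56.4] 84.9
rib_slot 0.82 1051 [ 466.2 -182. ] [80.5 73. ] 6.5
scrap_tray 0.89 5639 [ 475.  -507.6] [144.5 224.4] 85.1
shard_1 0.61 253 [ 400.9 -315.1] [53.2 29.9] 6.2
shard_1 0.53 275 [ 425.4 -383.7] [33.8 51.2] 20.1
tape 0.86 684 [ 267.8 -400.8] [83.3 80. ] 1.6
clay_cup 0.66 653 [ 316.7 -186.6] [64.3 61.4] 47.3
```

The top view shows the mould (378,200) with the rib across its far half, standing out to the right (-y). The bat is at (288,207), the rib holder at (265,270) and the board with two shards at (348,313) and (393,297). The tray is at (470,272), and the cup and tape are nearer the robot. The side view agrees. I'll go for a close look with the wrist camera.

Emit:
play_rows([
  [[0.3,-0.13,-0.13,0,0,0],[0.3,-0.13,-0.13,0,0,0],[0.3,-0.13,-0.13,0,0,0],[0.3,-0.13,-0.13,0,0,0],[0.3,-0.13,-0.13,0,0,0],[0.3,-0.13,-0.13,0,0,0],[0.3,-0.13,-0.13,0,0,0],[0.3,-0.13,-0.13,0,0,0]],
])

```text
time_s: 2.27
position: [0.4704, -0.3332, 0.3637]
tcp_rot: [[0.907, 0.422, 0.0], [0.422, -0.907, -0.0], [0.0, 0.0, -1.0]]
force: [0.1, -0.7, -1.2]
opening: 0.995
grasp_force: 0.0
```

Emit:
play_rows([
  [[0,0,0,0,0,-7],[0,0,0,0,0,-14],[0,0,0,0,0,-21],[0,0,0,0,0,-28],[0,0,0,0,0,-35],[0,0,0,0,0,-42],[0,0,0,0,0,-49],[0,0,0,0,0,-56]],
], fingers=0.06)

```text
time_s: 2.93
position: [0.4695, -0.3348, 0.3627]
tcp_rot: [[0.151, 0.989, -0.0], [0.989, -0.151, 0.0], [0.0, -0.0, -1.0]]
force: [0.1, -0.9, -0.7]
opening: 0.689
grasp_force: 0.0
```

```bash
cat >> h.py <<'E'
import json
_st=st
def st():
    s=_st(); print(s['tcp_rot']); open('log.jsonl','a').write(json.dumps({k:np.array(s[k]).tolist() for k in('joint_positions','position','tcp_rot')})+'\n'); return s
E
python3 - <<'E'
from h import *
s=st(); c=snap('wrist','w1.png'); print(c['R'],c['t'],-c['R'].T@c['t'],c['camera_matrix'])
for n,z in(('mould',.034),('cover_bat',.025),('board',.012),('rib',.042),('rib_slot',.05),('scrap_tray',.036),('shard_1',.03),('dish',.027)):
    for r in finder.recognise('wrist',n)[:3]: print('rec',n,np.array(r['at']),round(r['confidence'],2))
    for r in finder.outline_of('wrist',n)[:3]:
        m=r['pixels']; b=rect(c,m,z); print(n,round(r['confidence'],2),m.sum(),np.round(b[0],1),np.round(b[1],1),round(b[2],1))
E
```

```text
{'time_s': np.float64(2.9333), 'position': array([ 0.4695, -0.3348,  0.3627]), 'joint_positions': array([-46.5942,  19.6901,  79.7265,  -0.    ,  80.5884, -37.9143]), 'force': array([ 0.1109, -0.8963, -0.7089]), 'opening': np.float64(0.6895), 'grasp_force': np.float64(0.0)}
[[ 0.1509  0.9885 -0.0001]
 [ 0.9885 -0.1509  0.0001]
 [ 0.0001 -0.0001 -1.    ]]
[[ 0.9886 -0.1503  0.0001]
 [-0.1459 -0.9594  0.2412]
 [-0.0361 -0.2385 -0.9705]] [-0.5151 -0.3105  0.4459] [ 0.48   -0.269   0.5077] [[340.6175   0.     258.623 ]
 [  0.     340.6175 197.5215]
 [  0.       0.       1.    ]]
rec mould [ 0.5645 -0.3461  0.0333] 0.79
mould 0.74 1557 [ 564.5 -353.1] [68.4 65.1] 86.5
mould 0.36 376 [ 565.4 -354. ] [36.1 27.9] 84.6
rec cover_bat [ 0.5686 -0.2099  0.0303] 0.62
cover_bat 0.66 4024 [ 571.9 -209.3] [ 66.9 102.5] 89.0
rec board [ 0.3872 -0.342   0.008 ] 0.77
board 0.84 7224 [ 397.3 -346. ] [141.3 141.2] 84.8
rec rib [ 0.5964 -0.3755  0.0414] 0.82
rib 0.72 2583 [ 595.4 -371.8] [101.3  55.4] 84.3
rec rib_slot [ 0.4657 -0.1784  0.037 ] 0.83
rib_slot 0.76 3504 [ 469.2 -179.7] [76.8 69. ] 5.9
rec scrap_tray [ 0.4594 -0.5345  0.0023] 0.95
scrap_tray 0.93 6628 [ 480.2 -447.5] [ 41.2 226.1] 84.8
rec shard_1 [ 0.4048 -0.3143  0.0289] 0.73
rec shard_1 [ 0.4304 -0.3844  0.029 ] 0.69
shard_1 0.86 917 [ 404.2 -313. ] [61.5 33.9] 3.9
shard_1 0.8 858 [ 426.2 -381.8] [38.8 56.2] 21.6
rec dish [ 0.5655 -0.354   0.0211] 0.68
dish 0.8 332 [ 566.5 -355.8] [35.3 25.4] 83.8
```

View pics/w1.png

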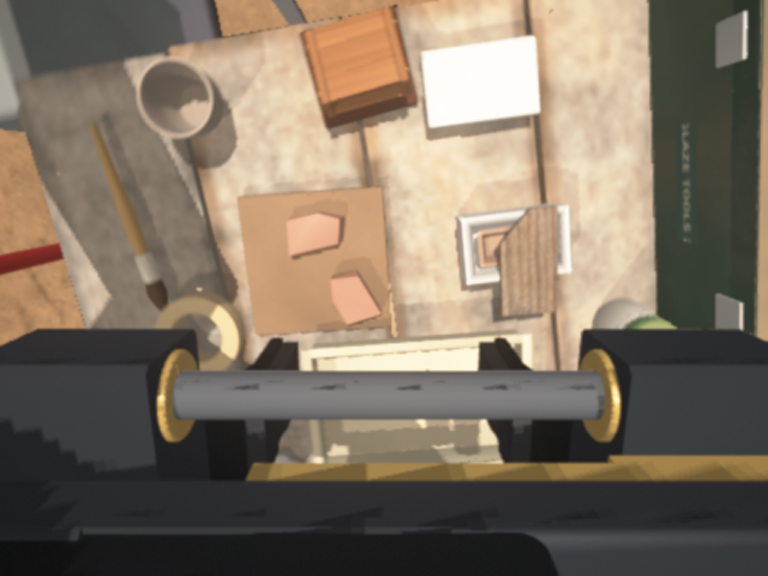

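The wrist view shows the holder at (360,65) with its mouth facing down the image (-y), near (370,112). The rib is at (530,262) with its cut end toward +y, the bat is at (480,80), and the shards are at (315,233) and (355,298). I'll go to the rib.

Emit:
play_rows([
  [[-0.042,0.131,0.24,0,0,-3.3],[-0.042,0.131,0.24,0,0,-3.3],[-0.042,0.131,0.24,0,0,-3.3],[-0.042,0.131,0.24,0,0,-3.3],[-0.042,0.131,0.24,0,0,-3.3],[-0.042,0.131,0.24,0,0,-3.3],[-0.042,0.131,0.24,0,0,-3.3],[-0.042,0.131,0.24,0,0,-3.3]],
], fingers=0.07)

```text
time_s: 4.45
position: [0.5914, -0.3956, 0.1152]
tcp_rot: [[0.1, 0.995, -0.007], [0.995, -0.1, 0.007], [0.006, -0.007, -1.0]]
force: [-1.5, 0.6, -1.0]
opening: 0.803
grasp_force: 0.0
```

Run:
```python
from h import *
s=st(); c=snap('wrist','w2.png',1.2)
for n,z in(('rib',.042),('mould',.034)):
    for r in finder.outline_of('wrist',n)[:2]:
        m=r['pixels']; b=rect(c,m,z); print(n,round(r['confidence'],2),m.sum(),np.round(b[0],1),np.round(b[1],1),round(b[2],1))
```

```text
{'time_s': np.float64(4.45), 'position': array([ 0.5914, -0.3956,  0.1152]), 'joint_positions': array([-42.7565,  44.944 ,  73.4745,   0.0137,  62.1286, -37.0438]), 'force': array([-1.5217,  0.5526, -1.0064]), 'opening': np.float64(0.8034), 'grasp_force': np.float64(0.0)}
[[ 0.0997  0.995  -0.0069]
 [ 0.995  -0.0996  0.0066]
 [ 0.0059 -0.0075 -1.    ]]
rib 0.79 10799 [ 595.9 -369.5] [96.4 53.6] 85.3
mould 0.67 6060 [ 566.7 -354.7] [64. 59.] 87.8
```

View pics/w2.png

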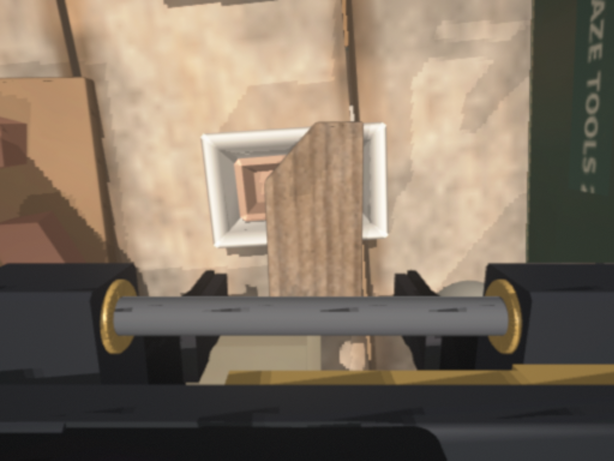

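Emit:
play_rows([
  [[0,0.001,0.03,0,0,0],[0,0.001,0.03,0,0,0],[0,0.001,0.03,0,0,0],[0,0.001,0.03,0,0,0]],
])

```text
time_s: 4.93
position: [0.5936, -0.3975, 0.0952]
tcp_rot: [[0.1, 0.995, 0.002], [0.995, -0.1, -0.002], [-0.002, 0.002, -1.0]]
force: [0.2, 0.3, 0.4]
opening: 0.803
grasp_force: 0.0
```

Emit:
play_rows([
  [[-0.001,0,0.02,0,0,0],[-0.001,0,0.04,0,0,0],[-0.001,0,0.04,0,0,0],[-0.001,0,0.04,0,0,0]],
])

```text
time_s: 5.27
position: [0.5932, -0.3982, 0.0538]
tcp_rot: [[0.1, 0.995, 0.0], [0.995, -0.1, -0.0], [-0.0, 0.0, -1.0]]
force: [-0.3, -0.5, 1.2]
opening: 0.808
grasp_force: 0.0
```

Emit:
play_rows([
  [[0,0,0,0,0,0],[0,0,0,0,0,0],[0,0,0,0,0,0],[0,0,0,0,0,0],[0,0,0,0,0,0]],
], fingers=0.045)

```text
time_s: 5.68
position: [0.5937, -0.3986, 0.054]
tcp_rot: [[0.1, 0.995, 0.001], [0.995, -0.1, -0.001], [-0.001, 0.001, -1.0]]
force: [-1.1, 0.4, 3.3]
opening: 0.598
grasp_force: 29.9
```

Emit:
play_rows([
  [[0,0,-0.03,0,0,0],[0,0,-0.07,0,0,0],[0.01,-0.04,-0.11,0,0,0],[0.026,-0.08,-0.12,0,0,0],[0.026,-0.12,-0.12,0,0,0],[0.026,-0.137,-0.12,0,0,0],[0.026,-0.137,-0.12,0,0,0],[0.026,-0.137,-0.12,0,0,0]],
])

```text
time_s: 6.35
position: [0.4583, -0.3583, 0.1733]
tcp_rot: [[0.102, 0.995, 0.0], [0.995, -0.102, 0.0], [0.0, 0.0, -1.0]]
force: [0.2, -0.1, -0.5]
opening: 0.599
grasp_force: 29.9
```

Run:
```python
from h import *
s=st(); c=snap('wrist','w3.png',1.5)
for n,z in(('rib',s['position'][2]-.012),('rib_slot',.045),('mould',.034)):
    for r in finder.recognise('wrist',n)[:2]: print('rec',n,np.array(r['at']),round(r['confidence'],2))
    for r in finder.outline_of('wrist',n)[:2]:
        m=r['pixels']; b=rect(c,m,z); print(n,round(r['confidence'],2),m.sum(),np.round(b[0],1),np.round(b[1],1),round(b[2],1))
np.savez('w3.npz',**c)
```

```text
{'time_s': np.float64(6.35), 'position': array([ 0.4583, -0.3583,  0.1733]), 'joint_positions': array([-49.022 ,  31.6972,  92.1   ,   0.0146,  56.2017, -43.1948]), 'force': array([ 0.1798, -0.1225, -0.5201]), 'opening': np.float64(0.5989), 'grasp_force': np.float64(29.9406)}
[[ 0.1017  0.9948  0.0002]
 [ 0.9948 -0.1017  0.0001]
 [ 0.0001  0.0002 -1.    ]]
rec rib [ 0.4648 -0.3277  0.1627] 0.96
rib 0.88 17141 [ 462.2 -318.4] [75.2 53.2] 84.6
rec rib_slot [ 0.4439 -0.2141  0.0288] 0.84
rib_slot 0.63 519 [ 457.2 -216.5] [ 9.9 47. ] 84.2
rec mould [ 0.5865 -0.3514  0.0357] 0.89
rec mould [ 0.3971 -0.3125  0.0228] 0.48
mould 0.58 6432 [ 584.1 -353.8] [ 67.2 107.1] 87.7
```

View pics/w3.png

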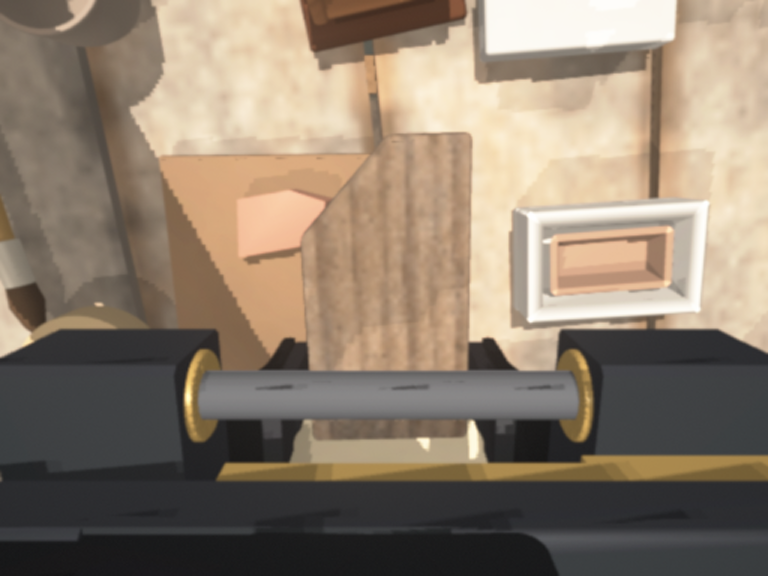

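Emit:
play_rows([
  [[0,0,-0.02,0,7,0],[0,0,-0.04,0,14,0],[0,0,-0.06,0,21,0],[0,0,-0.06,0,28,0],[0,0,-0.06,0,30,0],[0,0,-0.06,0,30,0]],
])

```text
time_s: 7.2
position: [0.4593, -0.3608, 0.2311]
tcp_rot: [[0.089, 0.995, 0.05], [0.861, -0.102, 0.498], [0.501, -0.001, -0.866]]
force: [0.6, 0.2, -1.2]
opening: 0.603
grasp_force: 29.9
```

Run:
```python
from h import *
s=st(); c=snap('wrist'); f=c['frame'][:,:,::-1]
np.savez('w4.npz',**c)
rs=finder.outline_of('wrist','rib_slot')[:2]
for r in finder.recognise('wrist','rib_slot')[:2]: print('rec',np.array(r['at']),round(r['confidence'],2))
p=proj(c,[.466,-.18,.04])[0]; print(p)
for r in rs: ys,xs=np.nonzero(r['pixels']); print(r['confidence'],xs.min(),xs.max(),ys.min(),ys.max())
x0,y0=max(int(p[0])-100,0),max(int(p[1])-75,0)
print(x0,y0)
cv2.imwrite('pics/w4.png',cv2.resize(f[y0:y0+150,x0:x0+200],None,fx=4,fy=4,interpolation=cv2.INTER_CUBIC))
```

```text
{'time_s': np.float64(7.2), 'position': array([ 0.4593, -0.3608,  0.2311]), 'joint_positions': array([-58.1026,  36.8155,  77.2933,  17.8176,  90.4598, -55.9941]), 'force': array([ 0.6331,  0.2094, -1.2034]), 'opening': np.float64(0.6026), 'grasp_force': np.float64(29.9407)}
[[ 0.0888  0.9948  0.0504]
 [ 0.8611 -0.1021  0.498 ]
 [ 0.5006 -0.0008 -0.8657]]
rec [ 0.4432 -0.1629  0.0349] 0.87
[248.0627 117.9966]
0.78 214 254 91 133
148 42
```

View pics/w4.png

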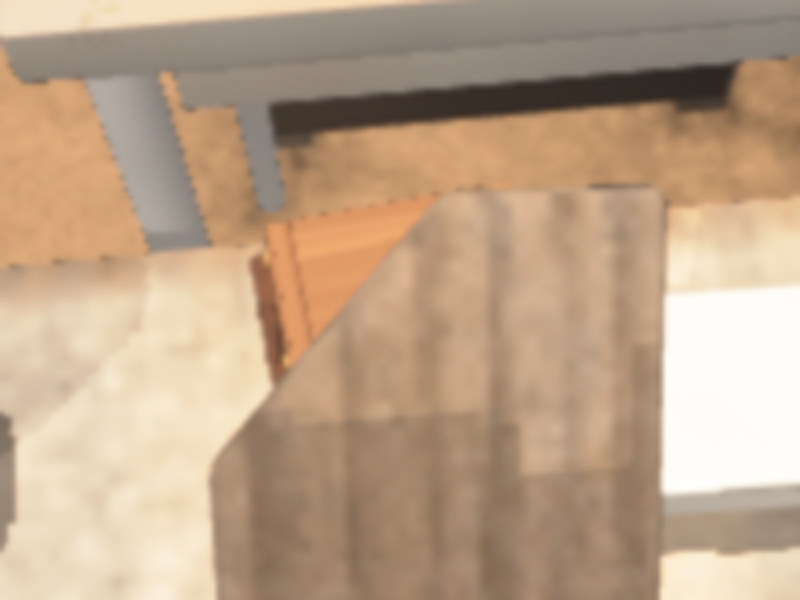

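The rib hides most of the holder in this view, with only its left edge showing at (330,290). I'll shift sideways and look past the rib.

Emit:
play_rows([
  [[0,-0.04,0,0,0,0],[0,-0.08,0,0,0,0],[0,-0.105,0,0,0,0],[0,-0.105,0,0,0,0],[0,-0.105,0,0,0,0],[0,-0.105,0,0,0,0]],
])

```text
time_s: 7.85
position: [0.356, -0.3479, 0.2333]
tcp_rot: [[0.085, 0.995, 0.051], [0.863, -0.099, 0.496], [0.499, 0.001, -0.867]]
force: [0.7, -0.8, 0.4]
opening: 0.6
grasp_force: 29.9
```

Run:
```python
from h import *
s=st(); c=snap('wrist'); f=c['frame'][:,:,::-1]
np.savez('w4.npz',**c)
rs=finder.outline_of('wrist','rib_slot')[:2]
for r in finder.recognise('wrist','rib_slot')[:2]: print('rec',np.array(r['at']),round(r['confidence'],2))
p=proj(c,[.466,-.19,.03])[0]; print(p)
for r in rs: ys,xs=np.nonzero(r['pixels']); print(r['confidence'],xs.min(),xs.max(),ys.min(),ys.max())
x0,y0=max(int(p[0])-66,0),max(int(p[1])-50,0)
print(x0,y0)
cv2.imwrite('pics/w5.png',cv2.resize(f[y0:y0+100,x0:x0+133],None,fx=6,fy=6,interpolation=cv2.INTER_CUBIC))
```

```text
{'time_s': np.float64(7.85), 'position': array([ 0.356 , -0.3479,  0.2333]), 'joint_positions': array([-65.8862,  31.1963,  88.6382,  14.4369,  86.7586, -64.4559]), 'force': array([ 0.6603, -0.7782,  0.3997]), 'opening': np.float64(0.6002), 'grasp_force': np.float64(29.941)}
[[ 0.0853  0.9951  0.0507]
 [ 0.8627 -0.0992  0.496 ]
 [ 0.4986  0.0014 -0.8669]]
rec [ 0.4674 -0.1911  0.0363] 0.95
[338.2788 132.4231]
0.61 313 383 91 154
272 82
```

View pics/w5.png

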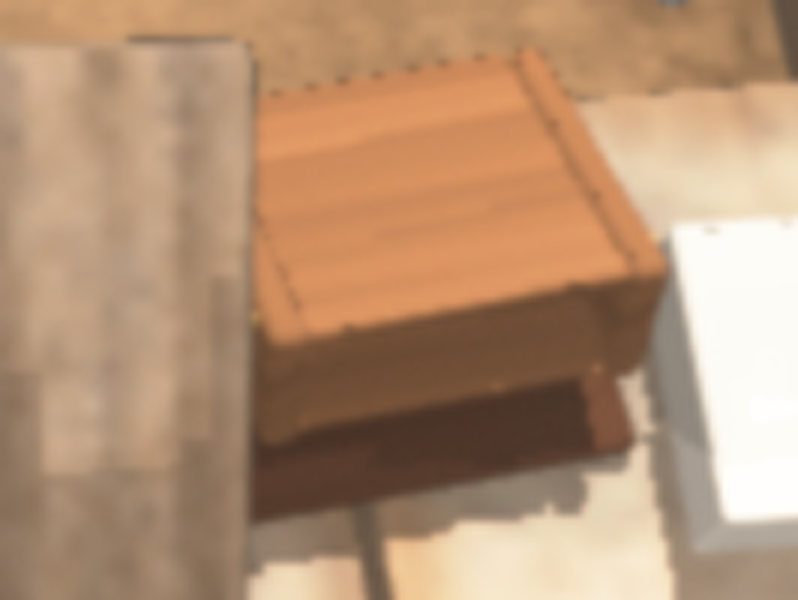

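The crop shows the holder head clearly. Its sloping top has the near edge running from (270,345) to (660,265), with the mouth face below it, and the back right corner at (530,50).

Run:
```python
from h import *
c=np.load('w4.npz')
px=lambda a:np.array(a)/6+[272,82]
for z in(.050,.053,.056,.059):
    w=onplane(c,[px([268,345]),px([662,265])],z); d=w[1]-w[0]; print(z,w[:,:2],np.linalg.norm(d),np.degrees(np.arctan2(d[1],d[0])))
w=onplane(c,[px([275,440]),px([622,370])],.031);print('bottom',w, np.linalg.norm(w[1]-w[0]))
for z in (.02,.025,.03): print(z,onplane(c,[px([530,50])],z))
w=onplane(c,[px([632,440])],0.0);print('base fr right',w)
# top view crop
t=snap('top'); np.savez('t.npz',**t); p=proj(t,[.466,-.18,.04])[0].astype(int); print(p)
f=t['frame'][:,:,::-1]; y0,x0=p[1]-35,p[0]-45; print(x0,y0)
cv2.imwrite('pics/t1.png',cv2.resize(f[y0:y0+70,x0:x0+90],None,fx=8,fy=8,interpolation=cv2.INTER_CUBIC))
```

```text
0.05 [[ 0.4349 -0.2056]
 [ 0.5098 -0.1968]] 0.07540268661502715 6.766541821315243
0.053 [[ 0.4342 -0.207 ]
 [ 0.5084 -0.1982]] 0.07474013759361198 6.766541821315237
0.056 [[ 0.4335 -0.2084]
 [ 0.507  -0.1997]] 0.07407758857219685 6.766541821315204
0.059 [[ 0.4328 -0.2098]
 [ 0.5057 -0.2011]] 0.07341503955078156 6.76654182131523
bottom [[ 0.4378 -0.2166  0.031 ]
 [ 0.5063 -0.2088  0.031 ]] 0.06895797122727362
0.02 [[ 0.5058 -0.1308  0.02  ]]
0.025 [[ 0.5038 -0.134   0.025 ]]
0.03 [[ 0.5018 -0.1371  0.03  ]]
base fr right [[ 0.5183 -0.2113  0.    ]]
[174 179]
129 144
```

View pics/t1.png

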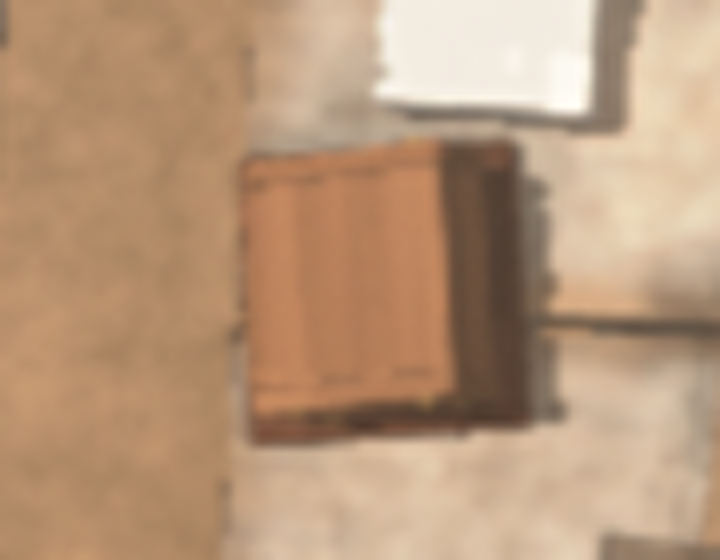

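Run:
```python
from h import *
c=np.load('w4.npz');t=np.load('t.npz')
px=lambda a:np.array(a)/6+[272,82]; pt=lambda a:np.array(a)/8+[129,144]
P=lambda q:q['camera_matrix']@np.c_[q['R'],q['t']]
for a,b in(((662,265),(440,145)),((268,345),(456,398)),((530,50),(245,155))):
    X=cv2.triangulatePoints(P(c),P(t),px(a),pt(b))[:,0]; X=X[:3]/X[3]; print(X, proj(c,X)-px(a),proj(t,X)-pt(b))
L,R=np.array([.4335,-.2084,.056]),np.array([.507,-.1997,.056])
y=np.r_[(R-L)[:2],0]; y/=np.linalg.norm(y); inn=np.array([-y[1],y[0],0]); cs,sn=np.cos(np.radians(20)),np.sin(np.radians(20))
sx=inn*cs-np.array([0,0,sn]); sz=inn*sn+np.array([0,0,cs])
# face height at bottom edge px
for a in((275,440),(622,370)):
    d=np.linalg.solve(c['camera_matrix'],np.r_[px(a),1]);d=c['R'].T@d;o=-c['R'].T@c['t']
    k=((L-o)@sx)/(d@sx); p=o+k*d; print('face pt along z',(p-L)@sz, (p-L)@y)
o=(L+R)/2-.013*sz; print('mouth',o,sx,y,sz)
print('top-view pred',proj(t,[L,R]), pt((456,398)),pt((440,145)))
```

```text
[ 0.5041 -0.2037  0.0634] [[0.4771 0.3544]] [[-0.166   0.1654]]
[ 0.4317 -0.212   0.0638] [[0.0185 0.0076]] [[-0.0039  0.0067]]
[ 0.5031 -0.1395  0.0315] [[1.8434 0.9261]] [[-0.5059  0.7224]]
face pt along z -0.025998185769246538 0.0031326464402969914
face pt along z -0.02639842601631095 0.07215677786717031
mouth [ 0.4708 -0.2085  0.0438] [-0.1105  0.9332 -0.342 ] [0.9931 0.1175 0.    ] [-0.0402  0.3396  0.9397]
top-view pred [[185.0249 193.1906]
 [182.6975 161.5343]] [186.   193.75] [184.    162.125]
```

```bash
cat >> h.py <<'E'
from scipy.spatial.transform import Rotation as Ro
def delta(p,R,p0=None,R0=None):
    s=bot.read_state(); p0=s['position'] if p0 is None else p0; R0=s['tcp_rot'] if R0 is None else R0
    p0,R0=np.array(p0),np.array(R0)
    return np.round(np.r_[R0.T@(np.array(p)-p0),Ro.from_matrix(R0.T@np.array(R)).as_rotvec(degrees=True)],4)
def slotframe(yaw=96.6,tilt=20):
    a=np.radians(yaw); inn=np.array([np.cos(a),np.sin(a),0]); t=np.radians(tilt)
    sx=inn*np.cos(t)-[0,0,np.sin(t)]; sz=inn*np.sin(t)+[0,0,np.cos(t)]; sy=np.cross(sz,sx); return sx,sy,sz
MOUTH=np.array([.470,-.2095,.0438])
E
python3 - <<'E'
from h import *
w=np.load('w3.npz'); z=.1733-.012
R0=np.array([[.1017,.9948,0],[.9948,-.1017,0],[0,0,-1.]]);p0=np.array([.4583,-.3583,.1733])
q=onplane(w,np.array([[384,136],[470,134],[471,370],[311,436],[468,437]])/1.5,z)
print('rib pts in tool',(q-p0)@R0)
sx,sy,sz=slotframe(); print(sx,sy,sz)
R=np.c_[sx,-sy,-sz]; print(R,np.linalg.det(R))
pre=MOUTH-.091*sx+.016*sz; print(pre,delta(pre,R))
E
```

```text
rib pts in tool [[ 0.0762 -0.0006  0.012 ]
 [ 0.0768  0.0246  0.012 ]
 [ 0.0028  0.0279  0.012 ]
 [-0.0212 -0.0255  0.012 ]
 [-0.0216  0.0278  0.012 ]]
[-0.108   0.9335 -0.342 ] [-0.9934 -0.1149 -0.    ] [-0.0393  0.3398  0.9397]
[[-0.108   0.9934  0.0393]
 [ 0.9335  0.1149 -0.3398]
 [-0.342   0.     -0.9397]] 1.0000000000000002
[ 0.4792 -0.289   0.09  ] [ -0.01     0.1167   0.1591   1.1265 -49.7599 -12.5834]
```

Emit:
play_rows([
  [[0,0.016,0,0,-6.5,-1.6],[0,0.032,0.02,0.2,-13,-3.2],[0,0.048,0.04,0.4,-19.5,-4.8],[-0.004,0.064,0.064,0.6,-26,-6.4],[-0.005,0.08,0.09,0.8,-32,-8],[-0.008,0.1,0.12,1,-38.5,-10],[-0.009,0.117,0.14,1.1,-45,-11.5],[-0.01,0.117,0.159,1.1,-49.8,-12.6]],
])

```text
time_s: 8.72
position: [0.4777, -0.2931, 0.097]
tcp_rot: [[-0.1, 0.995, 0.03], [0.946, 0.104, -0.308], [-0.309, -0.002, -0.951]]
force: [-1.0, -0.9, -1.1]
opening: 0.595
grasp_force: 29.9
```

Emit:
play_rows([
  [[0,0,0,0,0,0],[0,0,0,0,0,0],[0,0,0,0,0,0]],
])

```text
time_s: 8.97
position: [0.4753, -0.2961, 0.0986]
tcp_rot: [[-0.095, 0.995, 0.027], [0.947, 0.098, -0.304], [-0.305, -0.004, -0.952]]
force: [-0.9, -0.0, 0.3]
opening: 0.599
grasp_force: 29.9
```

Run:
```python
from h import *
s=st()
sx,sy,sz=slotframe(); R=np.c_[sx,-sy,-sz]
print('slot coords',np.c_[sx,sy,sz].T@(s['position']-MOUTH),delta(MOUTH-.091*sx+.016*sz,R))
c=snap('wrist'); t=snap('top'); 
f=np.vstack([c['frame'],t['frame'][110:300,100:356].repeat(2,0).repeat(2,1)])[:,:,::-1]
cv2.imwrite('pics/w6.png',cv2.resize(f,None,fx=.78,fy=.78,interpolation=cv2.INTER_AREA))
```

```text
{'time_s': np.float64(8.9667), 'position': array([ 0.4753, -0.2961,  0.0986]), 'joint_positions': array([-36.535 ,  35.8877, 105.5241, -27.695 ,  29.4701, -19.054 ]), 'force': array([-0.9039, -0.0264,  0.2589]), 'opening': np.float64(0.5992), 'grasp_force': np.float64(29.9406)}
[[-0.0949  0.9951  0.0266]
 [ 0.9475  0.0984 -0.3043]
 [-0.3054 -0.0036 -0.9522]]
slot coords [-0.1002  0.0046  0.0218] [ 0.009   0.0046  0.0061 -0.5055 -2.2178 -0.8314]
```

View pics/w6.png

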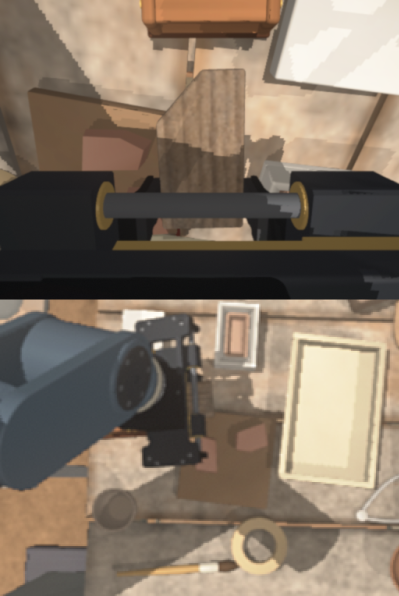

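Emit:
play_rows([
  [[0.009,0.0046,0.006,-0.5,-2.2,-0.8],[0.009,0.0046,0.006,-0.5,-2.2,-0.8],[0.009,0.0046,0.006,-0.5,-2.2,-0.8],[0.019,0.0044,0.0065,-0.5,-2.2,-0.8],[0.026,0.0044,0.0067,-0.5,-2.2,-0.8],[0.033,0.0043,0.007,-0.5,-2.2,-0.8],[0.039,0.0042,0.0073,-0.5,-2.2,-0.8],[0.039,0.0042,0.0073,-0.5,-2.2,-0.8]],
])

```text
time_s: 9.73
position: [0.4747, -0.2601, 0.0793]
tcp_rot: [[-0.108, 0.993, 0.037], [0.934, 0.114, -0.339], [-0.341, -0.002, -0.94]]
force: [-0.3, -0.3, -1.5]
opening: 0.599
grasp_force: 29.9
```

```bash
cat >> h.py <<'E'
def slotinfo():
    s=st(); sx,sy,sz=slotframe(); A=np.c_[sx,sy,sz]; R=np.c_[sx,-sy,-sz]
    print('slot coords',A.T@(s['position']-MOUTH),'force slot',A.T@s['force'],'rot err',delta(s['position'],R)[3:],'sx in tool',s['tcp_rot'].T@sx)
E
python3 - <<'E'
from h import *
slotinfo()
E
```

```text
{'time_s': np.float64(9.7333), 'position': array([ 0.4747, -0.2601,  0.0793]), 'joint_positions': array([-32.3304,  37.567 , 109.0506, -38.1837,  25.5644,  -5.2796]), 'force': array([-0.3251, -0.2835, -1.4968]), 'opening': np.float64(0.5995), 'grasp_force': np.float64(29.9411)}
[[-0.1077  0.9935  0.0374]
 [ 0.9337  0.114  -0.3394]
 [-0.3414 -0.0016 -0.9399]]
slot coords [-0.0599  0.0012  0.016 ] force slot [ 0.2824  0.3555 -1.4901] rot err [-0.1051 -0.0353 -0.0204] sx in tool [ 1.     -0.0004  0.0006]
```

Emit:
play_rows([
  [[0.008,0.001,0,0,0,0],[0.016,0.001,0,0,0,0],[0.024,0.001,0,0,0,0],[0.03,0.001,0,0,0,0],[0.036,0.001,0,0,0,0],[0.036,0.001,0,0,0,0]],
])

```text
time_s: 10.23
position: [0.4719, -0.2259, 0.0666]
tcp_rot: [[-0.109, 0.993, 0.037], [0.934, 0.115, -0.339], [-0.341, -0.002, -0.94]]
force: [-0.8, 0.0, -0.6]
opening: 0.598
grasp_force: 29.9
```

Run:
```python
from h import *
slotinfo()
c=snap('wrist','w7.png',1.2); snap('side','s7.png',1)
```

```text
{'time_s': np.float64(10.2333), 'position': array([ 0.4719, -0.2259,  0.0666]), 'joint_positions': array([-28.9257,  38.6146, 111.1776, -42.6647,  24.3056,   2.7875]), 'force': array([-0.8326,  0.0369, -0.6208]), 'opening': np.float64(0.598), 'grasp_force': np.float64(29.9411)}
[[-0.1088  0.9934  0.0375]
 [ 0.9336  0.115  -0.3394]
 [-0.3415 -0.0019 -0.9399]]
slot coords [-0.0233  0.      0.0158] force slot [ 0.3367  0.8229 -0.5381] rot err [-0.1018 -0.0331  0.043 ] sx in tool [1.     0.0008 0.0006]
```

View pics/w7.png

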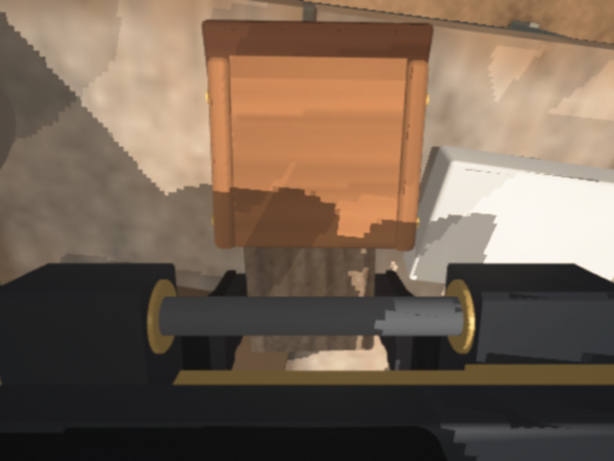

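The wrist view shows the rib entering under the plate, centred at (310,250). I'll push on until it makes contact.

Emit:
play_rows([
  [[0.003,0,0,0,0,0],[0.006,0,0,0,0,0],[0.008,0,0,0,0,0],[0.01,0,0,0,0,0],[0.01,0,0,0,0,0]],
])

```text
time_s: 10.75
position: [0.4714, -0.2184, 0.064]
tcp_rot: [[-0.109, 0.993, 0.038], [0.933, 0.115, -0.342], [-0.344, -0.002, -0.939]]
force: [-0.9, -5.2, 1.5]
opening: 0.6
grasp_force: 29.9
```

Run:
```python
from h import *
slotinfo()
```

```text
{'time_s': np.float64(10.75), 'position': array([ 0.4714, -0.2184,  0.064 ]), 'joint_positions': array([-28.0536,  38.8876, 111.6105, -44.1069,  24.1074,   5.1139]), 'force': array([-0.9189, -5.2366,  1.4832]), 'opening': np.float64(0.6003), 'grasp_force': np.float64(29.9482)}
[[-0.1088  0.9933  0.0377]
 [ 0.9325  0.1151 -0.3422]
 [-0.3443 -0.002  -0.9389]]
slot coords [-0.0153 -0.0004  0.0159] force slot [-5.2962  1.5147 -0.3493] rot err [-0.1065  0.1391  0.05  ] sx in tool [ 1.      0.0009 -0.0024]
```

Emit:
play_rows([
  [[0.003,0,0,0,0,0],[0.003,0,0,0,0,0],[0.003,0,0,0,0,0]],
])

```text
time_s: 11.0
position: [0.4715, -0.218, 0.064]
tcp_rot: [[-0.108, 0.993, 0.037], [0.931, 0.114, -0.346], [-0.348, -0.003, -0.938]]
force: [-3.1, -12.1, 4.5]
opening: 0.598
grasp_force: 30.0
```

Emit:
play_rows([
  [[0,0,0,0,0,0],[0,0,0,0,0,0],[-0.001,0,-0.01,0,0,0],[-0.02,0,-0.035,0,0,0],[-0.05,0,-0.055,0,0,0],[-0.055,0,-0.055,0,0,0],[-0.055,0,-0.055,0,0,0]],
], fingers=0.066)

```text
time_s: 11.58
position: [0.4762, -0.2485, 0.1346]
tcp_rot: [[-0.105, 0.994, 0.042], [0.933, 0.113, -0.342], [-0.345, 0.004, -0.939]]
force: [-0.5, -0.4, 0.0]
opening: 0.76
grasp_force: 0.0
```

Emit:
play_rows([
  [[0,0,0,0,0,0],[0,0,0,0,0,0],[0,0,0,0,0,0],[0,0,0,0,0,0],[0,0,0,0,0,0],[0,0,0,0,0,0]],
], fingers=0.0)

```text
time_s: 12.08
position: [0.4744, -0.2465, 0.1322]
tcp_rot: [[-0.109, 0.993, 0.037], [0.934, 0.115, -0.339], [-0.341, -0.002, -0.94]]
force: [1.0, -0.8, 0.3]
opening: 0.39
grasp_force: 0.0
```

Run:
```python
from h import *
slotinfo()
c=snap('wrist','w8.png',1)
sx,sy,sz=slotframe()
for r in finder.outline_of('wrist','rib')[:2]:
    ys,xs=np.nonzero(r['pixels']); print(r['confidence'],xs.min(),xs.max(),ys.min(),ys.max())
print('pred end if home', proj(c,MOUTH-.04*sx+.004*sz+.02*sy), proj(c,MOUTH-.04*sx+.004*sz-.02*sy), 'mouth',proj(c,MOUTH+.013*sz))
```

```text
{'time_s': np.float64(12.0833), 'position': array([ 0.4744, -0.2465,  0.1322]), 'joint_positions': array([-30.9523,  31.493 , 108.111 , -31.0159,  31.8269, -12.2464]), 'force': array([ 0.9807, -0.835 ,  0.3262]), 'opening': np.float64(0.3905), 'grasp_force': np.float64(0.0)}
[[-0.1089  0.9933  0.0373]
 [ 0.9336  0.1151 -0.3392]
 [-0.3412 -0.0022 -0.94  ]]
slot coords [-0.0653 -0.0002  0.0703] force slot [-0.997  -0.8782 -0.0158] rot err [-0.1125 -0.0474  0.052 ] sx in tool [1.     0.0009 0.0008]
0.95 215 302 111 178
pred end if home [[225.5763 180.0524]] [[288.8049 180.167 ]] mouth [[257.1269 115.1399]]
```

View pics/w8.png

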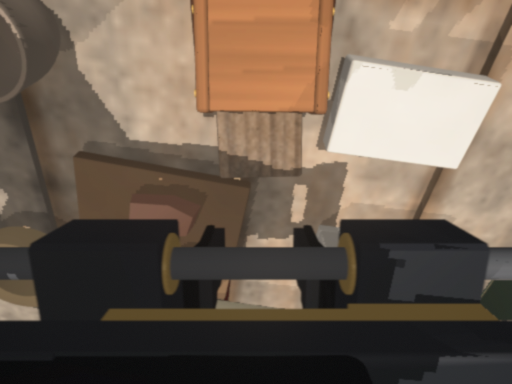

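The wrist view shows the rib end at row 178 and the holder edge at row 112, which matches a fully home rib to within about a millimetre. I'll confirm with one push on its end.

Emit:
play_rows([
  [[0,0,0,0,0,0],[0,0,0.03,0,0,0],[0,0,0.06,0,0,0],[0,0,0.06,0,0,0],[0.006,0,0.06,0,0,0],[0.012,0,0.06,0,0,0],[0.015,0,0.06,0,0,0],[0.015,0,0.06,0,0,0]],
])

```text
time_s: 12.85
position: [0.4758, -0.2529, 0.0728]
tcp_rot: [[-0.11, 0.993, 0.04], [0.933, 0.117, -0.341], [-0.344, -0.0, -0.939]]
force: [-0.1, -1.3, 0.1]
opening: 0.006
grasp_force: 0.5
```

Emit:
play_rows([
  [[0.002,0,0,0,0,0],[0.004,0,0,0,0,0],[0.004,0,0,0,0,0],[0.004,0,0,0,0,0]],
])

```text
time_s: 13.18
position: [0.4766, -0.2523, 0.0723]
tcp_rot: [[-0.108, 0.993, 0.041], [0.932, 0.116, -0.345], [-0.347, 0.001, -0.938]]
force: [-2.1, -8.9, 3.1]
opening: 0.005
grasp_force: 4.7
```

Run:
```python
from h import *
slotinfo()
```

```text
{'time_s': np.float64(13.1833), 'position': array([ 0.4766, -0.2523,  0.0723]), 'joint_positions': array([-31.3191,  38.3643, 109.5318, -40.7529,  24.7317,  -1.7071]), 'force': array([-2.1331, -8.8684,  3.0636]), 'opening': np.float64(0.0052), 'grasp_force': np.float64(4.6614)}
[[-0.1083  0.9933  0.0411]
 [ 0.9316  0.1158 -0.3447]
 [-0.3471  0.0009 -0.9378]]
slot coords [-0.0504 -0.0016  0.012 ] force slot [-9.0957  3.1382 -0.0504] rot err [0.0671 0.311  0.0278] sx in tool [ 1.      0.0005 -0.0054]
```

The rib holds firm under a 9 N push on its end, so it is home. Next are the shards. I'll retreat to a hover that sees the board.

```bash
cat >> h.py <<'E'
def down(yaw_y):
    a=np.radians(yaw_y); y=np.array([np.cos(a),np.sin(a),0]); z=np.array([0,0,-1.]); return np.c_[np.cross(y,z),y,z]
E
python3 - <<'E'
from h import *
s=bot.read_state(); sx,sy,sz=slotframe()
p1=s['position']-.03*sx+.05*sz; print(delta(p1,s['tcp_rot']))
print(delta([.42,-.44,.25],down(10)))
E
```

```text
[-0.0303  0.     -0.0498  0.      0.      0.    ]
[-0.2304 -0.0778 -0.1043 -0.5411 20.3067 -3.3251]
```

Emit:
play_rows([
  [[-0.03,0,-0.01,0,0,0],[-0.06,0,-0.03,0,0,0],[-0.09,-0.02,-0.05,0,6,-1],[-0.13,-0.04,-0.07,0,12,-2],[-0.165,-0.06,-0.09,0,18,-3],[-0.2,-0.07,-0.1,-0.5,20.3,-3.3],[-0.23,-0.078,-0.104,-0.5,20.3,-3.3],[-0.23,-0.078,-0.104,-0.5,20.3,-3.3]],
], fingers=0.05)

```text
time_s: 13.85
position: [0.4184, -0.4386, 0.2474]
tcp_rot: [[-0.171, 0.985, -0.0], [0.985, 0.171, 0.004], [0.004, 0.0, -1.0]]
force: [0.5, -1.0, -0.7]
opening: 0.518
grasp_force: 0.0
```

Emit:
play_rows([
  [[0,0,0,0,0,0],[0,0,0,0,0,0],[0,0,0,0,0,0]],
])

```text
time_s: 14.1
position: [0.4185, -0.4344, 0.2446]
tcp_rot: [[-0.172, 0.985, -0.003], [0.985, 0.172, 0.007], [0.007, -0.002, -1.0]]
force: [0.5, 0.0, 0.2]
opening: 0.565
grasp_force: 0.0
```

```bash
cat >> h.py <<'E'
def shards():
    s=st(); c=snap('wrist')
    for r in finder.outline_of('wrist','shard_1')[:4]:
        m=r['pixels']; ys,xs=np.nonzero(m)
        for z in(.03,): b=rect(c,m,z); print('shard',round(r['confidence'],2),m.sum(),np.round(b[0],1),np.round(b[1],1),round(b[2],1),'px',xs.mean().round(),ys.mean().round())
    for r in finder.recognise('wrist','shard_1')[:4]: print('rec',np.array(r['at']),round(r['confidence'],2))
    return c
E
python3 - <<'E'
from h import *
c=shards()
for n,z in(('mould',.034),('cover_bat',.025),('board',.012),('dish',.02)):
    for r in finder.outline_of('wrist',n)[:2]:
        m=r['pixels']; b=rect(c,m,z); print(n,round(r['confidence'],2),m.sum(),np.round(b[0],1),np.round(b[1],1),round(b[2],1))
E
```

```text
{'time_s': np.float64(14.1), 'position': array([ 0.4185, -0.4344,  0.2446]), 'joint_positions': array([-56.6916,  28.3744,  84.6987,   0.0552,  67.3685, -66.6009]), 'force': array([0.4675, 0.0333, 0.2313]), 'opening': np.float64(0.5645), 'grasp_force': np.float64(0.0)}
[[-0.1717  0.9851 -0.0035]
 [ 0.9851  0.1717  0.0069]
 [ 0.0074 -0.0022 -1.    ]]
shard 0.97 1861 [ 402.1 -315.6] [56.3 34.7] 2.7 px 261.0 59.0
shard 0.76 1489 [ 426.9 -381.9] [37.1 48.2] 12.3 px 275.0 131.0
shard 0.65 1834 [ 568.9 -244.1] [104.5  21.8] 9.9 px 457.0 9.0
rec [ 0.4274 -0.3832  0.0314] 0.74
rec [ 0.5883 -0.3552  0.0186] 0.67
rec [ 0.399  -0.3168  0.0262] 0.61
mould 0.83 4267 [ 582.  -355.7] [ 64.2 110.8] 87.6
cover_bat 0.94 1852 [ 570.7 -242.4] [107.3  22.1] 9.9
board 0.87 14722 [ 396.3 -346.2] [140.2 140.9] 84.5
board 0.71 13011 [ 481.  -486.2] [ 98.9 239.2] 85.4
dish 0.84 2341 [ 591.1 -355.6] [36.6 72.9] 88.7
```

Run:
```python
from h import *
c=snap('wrist'); f=c['frame'][:,:,::-1]
cv2.imwrite('pics/b1.png',cv2.resize(f[30:190,190:340],None,fx=3.5,fy=3.5,interpolation=cv2.INTER_CUBIC))
for r in finder.outline_of('wrist','shard_1')[:2]:
    ct=max(cv2.findContours(r['pixels'].astype('uint8'),0,2)[0],key=len); ap=cv2.approxPolyDP(ct,3,True)[:,0]
    w=onplane(c,ap,.029); d=np.roll(w,-1,0)-w
    print(np.c_[ap,w[:,:2]*1000,np.linalg.norm(d,axis=1)*1000,np.degrees(np.arctan2(d[:,1],d[:,0]))%180].round(1))
```

```text
[[ 241.    39.   378.5 -301.7   31.4   86.4]
 [ 234.    72.   376.6 -333.    49.2    5.6]
 [ 283.    76.   425.6 -328.2   19.8   74.2]
 [ 292.    57.   430.9 -309.2   24.8  153.7]
 [ 272.    41.   408.7 -298.2   30.4    6.6]]
[[ 262.   106.   409.9 -360.5   18.1   80.1]
 [ 256.   123.   406.8 -378.3   30.4  109.9]
 [ 261.   152.   417.2 -406.9   32.7    8.2]
 [ 292.   153.   449.6 -402.2   46.7  110.2]
 [ 285.   108.   433.5 -358.4   23.6    5.2]]
```

View pics/b1.png

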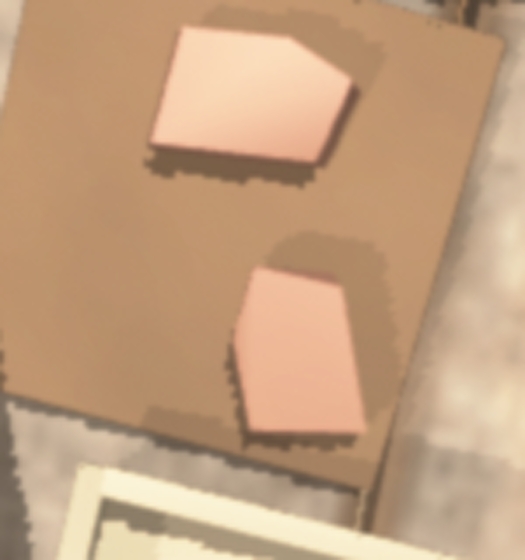

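The crop shows shard A at the top (250,95) with flat long sides near horizontal, and shard B at the bottom (300,350) with near-vertical flat sides. The tray's corner is at (85,470), well clear of B. I'll grasp B.

Emit:
play_rows([
  [[0.02,0.008,0.04,0,0,-5],[0.045,0.0165,0.08,0,0,-10],[0.045,0.0165,0.12,0,0,-10],[0.045,0.0165,0.16,0,0,-10],[0.045,0.0165,0.19,0,0,-10],[0.045,0.0165,0.2,0,0,-10],[0.045,0.0165,0.2,0,0,-10],[0.045,0.0165,0.2,0,0,-10]],
], fingers=0.06)

```text
time_s: 15.22
position: [0.4272, -0.3884, 0.0456]
tcp_rot: [[-0.34, 0.94, -0.003], [0.94, 0.34, 0.004], [0.005, -0.001, -1.0]]
force: [-0.2, -0.7, 0.6]
opening: 0.69
grasp_force: 0.0
```

Run:
```python
from h import *
s=st(); print(delta([.4271,-.3874,.031],down(20)))
```

```text
{'time_s': np.float64(15.2167), 'position': array([ 0.4272, -0.3884,  0.0456]), 'joint_positions': array([-53.37  ,  42.8089,  96.5457,   0.0315,  40.9452, -73.2971]), 'force': array([-0.2011, -0.6804,  0.5671]), 'opening': np.float64(0.6899), 'grasp_force': np.float64(0.0)}
[[-0.3404  0.9403 -0.0028]
 [ 0.9403  0.3404  0.0044]
 [ 0.0051 -0.0012 -1.    ]]
[ 0.001   0.0002  0.0146 -0.0662 -0.2931 -0.0968]
```

Emit:
play_rows([
  [[0.001,0,0.014,0,-0.3,0],[0.001,0,0.014,0,-0.3,0],[0.001,0,0.014,0,-0.3,0]],
])

```text
time_s: 15.47
position: [0.4271, -0.3878, 0.0331]
tcp_rot: [[-0.34, 0.94, 0.0], [0.94, 0.34, -0.002], [-0.002, -0.001, -1.0]]
force: [-0.5, -0.3, 0.6]
opening: 0.687
grasp_force: 0.0
```

Emit:
play_rows([
  [[0,0,0,0,0,0],[0,0,0,0,0,0],[0,0,0,0,0,0],[0,0,0,0,0,0],[0,0,0,0,0,0],[0,0,-0.02,0,0,0],[0,0,-0.05,0,0,0],[0,0,-0.07,0,0,0]],
], fingers=0.02)

```text
time_s: 16.13
position: [0.4266, -0.3869, 0.1023]
tcp_rot: [[-0.34, 0.94, -0.001], [0.94, 0.34, 0.0], [0.0, -0.001, -1.0]]
force: [0.8, -1.3, -0.2]
opening: 0.386
grasp_force: 29.9
```

Emit:
play_rows([
  [[-0.04,-0.006,0,0,0,0],[-0.08,-0.012,0,0,0,0],[-0.113,-0.0165,0,0,0,0],[-0.113,-0.0165,0.03,0,0,0],[-0.113,-0.0165,0.06,0,0,0],[-0.113,-0.0165,0.068,0,0,0],[-0.113,-0.0165,0.068,0,0,0],[-0.113,-0.0165,0.068,0,0,0]],
])

```text
time_s: 16.8
position: [0.4492, -0.498, 0.0328]
tcp_rot: [[-0.341, 0.94, -0.002], [0.94, 0.341, 0.001], [0.002, -0.002, -1.0]]
force: [0.0, 0.7, -1.0]
opening: 0.39
grasp_force: 29.9
```

Emit:
play_rows([
  [[0,0,0,0,0,0],[0,0,0,0,0,0],[0,0,0,0,0,0],[0,0,-0.03,0,0,0],[0,0,-0.07,0,0,0],[0,0,-0.11,0,0,0],[0,0,-0.15,0,0,0],[0.02,0,-0.17,0,0,0]],
], fingers=0.06)

```text
time_s: 17.47
position: [0.4455, -0.4856, 0.2105]
tcp_rot: [[-0.34, 0.941, 0.007], [0.94, 0.34, -0.014], [-0.016, 0.002, -1.0]]
force: [0.8, -1.9, 1.5]
opening: 0.684
grasp_force: 0.0
```

Run:
```python
from h import *
s=st(); c=snap('wrist')
for r in finder.outline_of('wrist','shard_1')[:3]:
    ct=max(cv2.findContours(r['pixels'].astype('uint8'),0,2)[0],key=len); ap=cv2.approxPolyDP(ct,3,True)[:,0]
    w=onplane(c,ap,.029); d=np.roll(w,-1,0)-w
    print(r['confidence'],np.c_[ap,w[:,:2]*1000,np.linalg.norm(d,axis=1)*1000,np.degrees(np.arctan2(d[:,1],d[:,0]))%180].round(1))
print(delta([.3961,-.3154,.1],down(-84)))
```

```text
{'time_s': np.float64(17.4667), 'position': array([ 0.4455, -0.4856,  0.2105]), 'joint_positions': array([-57.1189,  34.3167,  79.196 ,  -0.107 ,  65.5886, -76.9269]), 'force': array([ 0.824 , -1.9454,  1.4754]), 'opening': np.float64(0.6844), 'grasp_force': np.float64(0.0)}
[[-0.3395  0.9406  0.0071]
 [ 0.9405  0.3396 -0.0141]
 [-0.0157  0.0019 -0.9999]]
0.71 [[ 251.   160.   433.3 -469.3   22.4   86.5]
 [ 242.   181.   431.9 -491.7   24.4  111.5]
 [ 243.   205.   440.9 -514.4   31.8    6.6]
 [ 274.   212.   472.4 -510.7   45.5  110.6]
 [ 274.   167.   456.5 -468.1   23.2    2.8]]
0.62 [[ 270.     0.   402.5 -333.9   22.5    3.9]
 [ 295.     8.   424.9 -332.3    7.9   71.1]
 [ 301.     0.   427.5 -324.8   26.6   19.9]]
[  0.1721   0.011    0.1083   0.4916   0.2874 103.9576]
```

Emit:
play_rows([
  [[0.025,0,0.005,0,0,7],[0.05,0,0.01,0,0,14],[0.075,0,0.01,0,0,21],[0.1,0,0.01,0,0,28],[0.125,-0.02,0.01,0,0,35],[0.15,-0.04,0.01,0,0,42],[0.18,-0.06,0.01,0,0,49],[0.198,-0.073,0.01,0,0,56]],
])

```text
time_s: 18.23
position: [0.304, -0.3149, 0.1925]
tcp_rot: [[0.593, 0.805, -0.004], [0.805, -0.593, 0.004], [0.001, -0.006, -1.0]]
force: [-0.4, 0.7, -0.1]
opening: 0.689
grasp_force: 0.0
```

Emit:
play_rows([
  [[0,0,0,0,0,7],[0,0,0,0,0,14],[0,0,0,0,0,21],[0,0,0,0,0,28],[0,0,0,0,0,35],[0,0,0,0,0,42],[0,0,0,0,0,48],[0,0,0,0,0,48]],
])

```text
time_s: 18.9
position: [0.3066, -0.3184, 0.193]
tcp_rot: [[0.995, 0.101, -0.002], [0.101, -0.995, 0.0], [-0.002, -0.001, -1.0]]
force: [0.6, -1.0, -0.2]
opening: 0.691
grasp_force: 0.0
```

Run:
```python
from h import *
s=st(); c=snap('wrist')
for r in finder.outline_of('wrist','shard_1')[:2]:
    ct=max(cv2.findContours(r['pixels'].astype('uint8'),0,2)[0],key=len); ap=cv2.approxPolyDP(ct,3,True)[:,0]
    w=onplane(c,ap,.029); d=np.roll(w,-1,0)-w
    print(r['confidence'],np.c_[ap,w[:,:2]*1000,np.linalg.norm(d,axis=1)*1000,np.degrees(np.arctan2(d[:,1],d[:,0]))%180].round(1))
print(delta([.3961,-.3154,.05],down(-84)))
```

```text
{'time_s': np.float64(18.9), 'position': array([ 0.3066, -0.3184,  0.193 ]), 'joint_positions': array([-60.5743,  20.6532, 110.3201,  -0.0971,  49.0945,  23.6812]), 'force': array([ 0.5851, -1.0381, -0.2393]), 'opening': np.float64(0.6912), 'grasp_force': np.float64(0.0)}
[[ 0.9949  0.1012 -0.0017]
 [ 0.1012 -0.9949  0.0004]
 [-0.0016 -0.0006 -1.    ]]
0.69 [[ 509.    16.   470.4 -508.3   52.7  110. ]
 [ 445.    33.   452.4 -458.7   22.7    2.7]
 [ 440.    62.   429.7 -459.8   21.4   85.1]
 [ 464.    67.   427.8 -481.1   33.   111.3]
 [ 503.    56.   439.8 -511.8   30.8    6.6]]
[ 0.0895  0.0065  0.1429 -0.0336  0.098   0.0705]
```

Emit:
play_rows([
  [[0.03,0.002,0,0,0,0],[0.07,0.006,0,0,0,0],[0.0895,0.008,0.03,0,0,0],[0.0895,0.008,0.07,0,0,0],[0.0895,0.008,0.11,0,0,0],[0.0895,0.008,0.14,0,0,0],[0.0895,0.008,0.16,0,0,0],[0.0895,0.008,0.16,0,0,0]],
])

```text
time_s: 19.67
position: [0.3962, -0.317, 0.0309]
tcp_rot: [[0.994, 0.106, -0.003], [0.106, -0.994, 0.002], [-0.003, -0.002, -1.0]]
force: [-0.9, -0.3, 0.6]
opening: 0.689
grasp_force: 0.0
```

Emit:
play_rows([
  [[0,0,0,0,0,0],[0,0,0,0,0,0],[0,0,0,0,0,0],[0,0,0,0,0,0],[0,0,0,0,0,0],[0,0,0,0,0,0],[0,0,0,0,0,0]],
], fingers=0.02)

```text
time_s: 20.25
position: [0.3964, -0.3173, 0.0335]
tcp_rot: [[0.995, 0.103, -0.001], [0.103, -0.995, -0.0], [-0.001, 0.0, -1.0]]
force: [-0.5, 0.1, 1.5]
opening: 0.36
grasp_force: 30.0
```

Emit:
play_rows([
  [[0,0,-0.03,0,0,0],[0,0,-0.07,0,0,0],[0.03,0.02,-0.08,0,0,0],[0.06,0.05,-0.08,0,0,0],[0.08,0.085,-0.08,0,0,0],[0.1,0.12,-0.08,0,0,0],[0.12,0.155,-0.08,0,0,0],[0.1235,0.19,-0.08,0,0,0]],
])

```text
time_s: 20.92
position: [0.5424, -0.4943, 0.1133]
tcp_rot: [[0.994, 0.105, 0.001], [0.105, -0.994, -0.001], [0.001, 0.001, -1.0]]
force: [1.2, -0.2, -1.0]
opening: 0.364
grasp_force: 30.0
```

Emit:
play_rows([
  [[0,0.01,0,0,0,0],[0,0.01,0.03,0,0,0],[0,0.01,0.06,0,0,0],[0,0.01,0.08,0,0,0],[0,0.01,0.08,0,0,0],[0,0.01,0.08,0,0,0]],
])

```text
time_s: 21.42
position: [0.5386, -0.5021, 0.0312]
tcp_rot: [[0.995, 0.103, -0.004], [0.103, -0.995, 0.004], [-0.004, -0.004, -1.0]]
force: [0.1, -0.2, -0.2]
opening: 0.363
grasp_force: 30.0
```

Emit:
play_rows([
  [[0,0,0,0,0,0],[0,0,0,0,0,0],[0,0,0,0,0,0],[0,0,-0.03,0,0,0],[0,0,-0.07,0,0,0],[0,0,-0.11,0,0,0],[0,0,-0.15,0,0,0],[0,0,-0.15,0,0,0]],
], fingers=0.06)

```text
time_s: 22.08
position: [0.5442, -0.5083, 0.1959]
tcp_rot: [[0.995, 0.103, 0.012], [0.103, -0.995, -0.017], [0.011, 0.018, -1.0]]
force: [1.6, -0.9, 2.4]
opening: 0.685
grasp_force: 0.0
```

Run:
```python
from h import *
s=st(); t=snap('top','t2.png',1)
for n,z in(('mould',.034),('cover_bat',.025),('board',.012),('shard_1',.03),('dish',.02)):
    for r in finder.outline_of('top',n)[:4]:
        m=r['pixels']; b=rect(t,m,z); print(n,round(r['confidence'],2),m.sum(),np.round(b[0],1),np.round(b[1],1),round(b[2],1))
L=[json.loads(l) for l in open('log.jsonl')]; print(len(L))
```

```text
{'time_s': np.float64(22.0833), 'position': array([ 0.5442, -0.5083,  0.1959]), 'joint_positions': array([-51.599 ,  41.8163,  65.9348,  -0.0567,  71.0434,  32.4976]), 'force': array([ 1.5849, -0.8924,  2.447 ]), 'opening': np.float64(0.6853), 'grasp_force': np.float64(0.0)}
[[ 0.9946  0.103   0.0123]
 [ 0.1033 -0.9945 -0.0171]
 [ 0.0105  0.0182 -0.9998]]
board 0.54 256 [ 344.1 -387.5] [43. 48.] 1.3
dish 0.22 233 [ 336.7 -393.7] [33.1 59.9] 38.3
16
```

View pics/t2.png

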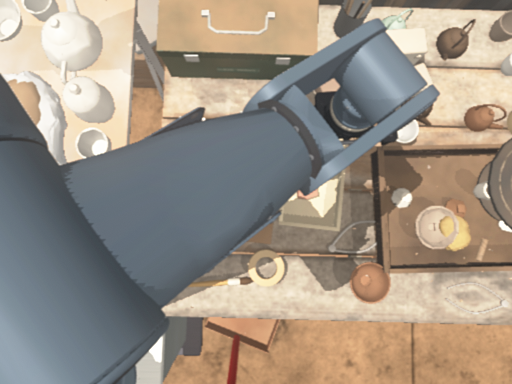

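```bash
cat > kin.py <<'E'
import numpy as np, json
from scipy.optimize import least_squares
from scipy.spatial.transform import Rotation as Ro
R=lambda ax,d: Ro.from_euler(ax,d,degrees=True).as_matrix()
def fk(q,P):
    A=R('z',q[0]); p=A@np.r_[P[0],P[1],P[2]]
    A=A@R('y',q[1]); p=p+A@[P[3],0,P[4]]
    A=A@R('y',q[2]); p=p+A@[P[5],0,P[6]]
    A=A@R('z',P[10]*q[3]); p=p+A@[0,P[7],0]
    A=A@R('y',q[4]); p=p+A@[0,0,P[8]]
    A=A@R('z',P[11]*q[5]+P[9]); return p,A
def fit():
    L=[json.loads(l) for l in open('log.jsonl')]
    best=None
    for s4 in(1,-1):
        for s6 in(1,-1):
            for o in(0,90,180,270):
                f=lambda P:np.concatenate([np.r_[(fk(l['joint_positions'],np.r_[P,s4,s6])[0]-l['position']),.2*(fk(l['joint_positions'],np.r_[P,s4,s6])[1]-l['tcp_rot']).ravel()] for l in L])
                r=least_squares(f,[0,-.1,.2,0,.4,0,.4,0,.2,o])
                if best is None or r.cost<best[0]: best=(r.cost,np.r_[r.x,s4,s6],np.abs(r.fun.reshape(len(L),-1)).max(0)[:3])
    return best
def ik(p,Rt,q0,P):
    lo=np.array([-176,-43,12.6,-82,0.5,-163]);hi=np.array([176,126,139.5,262,151,163])
    f=lambda q:np.r_[(fk(q,P)[0]-p),.2*(fk(q,P)[1]-Rt).ravel()]
    r=least_squares(f,np.clip(q0,lo+1,hi-1),bounds=(lo,hi),x_scale=50.); return r.x,np.sqrt(2*r.cost)
E
python3 - <<'E'
from kin import *
b=fit(); print(b[0],b[1].round(4),b[2]); np.save('P.npy',b[1])
E
```

```text
9.871167230351205e-29 [-0.      0.111   0.2742 -0.      0.588   0.1141  0.3917 -0.      0.2885
 90.      1.      1.    ] [2.77555756e-16 2.77555756e-16 1.80411242e-16]
```

```bash
cat >> kin.py <<'E'
def tiltR(psi,th,flip=1):
    # tool z = -Z cos th + h sin th, h at angle psi ; tool y horizontal perpendicular
    h=np.array([np.cos(np.radians(psi)),np.sin(np.radians(psi)),0]); t=np.radians(th)
    z=np.array([0,0,-np.cos(t)])+h*np.sin(t); y=flip*np.cross([0,0,1.],h); return np.c_[np.cross(y,z),y,z]
E
python3 - <<'E'
from kin import *
np.set_printoptions(precision=0,suppress=True,linewidth=150)
P=np.load('P.npy'); q0=np.array([-50,40,70,0,70,30.])
for name,p in(('mould',[.582,-.355,.036]),('mouldup',[.582,-.355,.2]),('board',[.396,-.346,.06]),('boardup',[.396,-.346,.15])):
  for psi in(-2,-45,-90,-135):
   for fl in(1,-1):
    out=[]
    # seed at vertical, march both directions
    best=None
    for s6 in(-120,-60,0,60,120):
        q,e=ik(np.array(p),tiltR(psi,0,fl),np.r_[-50,40,90,0,50,s6],P)
        if e<1e-4 and abs(q[3])<60 and (best is None or abs(q[5])<abs(best[5])): best=q
    if best is None: print(name,psi,fl,'none');continue
    rng=[0,0]; end=[None,None]
    for k,sg in enumerate((-1,1)):
        q=best
        for th in range(10,91,10):
            qn,e=ik(np.array(p),tiltR(psi,sg*th,fl),q,P)
            if e>1e-4 or np.abs(qn-q).max()>60: break
            q=qn; rng[k]=sg*th; end[k]=q
    print(name,psi,fl,rng,best,end)
E
```

```text
mould -2 1 [-80, 20] [ -41.   49.   81.   -0.   51. -129.] [array([ -30.,   87.,   19.,  -48.,  142., -137.]), array([ -47.,   46.,   94.,   30.,   29., -160.])]
mould -2 -1 [-80, 90] [-41.  49.  81.   0.  51.  51.] [array([-30.,  87.,  19., -48., 142.,  43.]), array([-64.,  75., 107., 118.,  91., -92.])]
mould -45 1 [-70, 30] [-41.  49.  81.  -0.  51. -86.] [array([-42.,  84.,  19.,   5., 147., -85.]), array([-40.,  46., 102., -64.,   3., -22.])]
mould -45 -1 [-70, 30] [-41.  49.  81.   0.  51.  94.] [array([-42.,  84.,  19.,   5., 147.,  95.]), array([-40.,  46., 102., -64.,   3., 158.])]
mould -90 1 [-90, 40] [-41.  49.  81.  -0.  51. -41.] [array([-55.,  84.,  37.,  53., 135., -47.]), array([-27.,  51.,  93., -70.,  38.,  31.])]
mould -90 -1 [-90, 10] [-41.  49.  81.   0.  51. 139.] [array([-55.,  84.,  37.,  53., 135., 133.]), array([-37.,  48.,  85., -12.,  42., 151.])]
mould -135 1 [-90, 90] [-41.  49.  81.   0.  51.   4.] [array([-65.,  74.,  75.,  72., 100., -61.]), array([-19.,  79.,  53., -72., 109.,  45.])]
mould -135 -1 none
mouldup -2 1 [-90, 20] [ -41.   37.   75.   -0
[... 2471 characters left out ...]
-50.,  70.,  55.,  -9., 144., -97.]), array([ -55.,   27.,  116.,   11.,   18., -110.])]
boardup -45 -1 [-90, 20] [-53.  30. 101.   0.  49.  82.] [array([-50.,  70.,  55.,  -9., 144.,  83.]), array([-55.,  27., 116.,  11.,  18.,  70.])]
boardup -90 1 [-90, 30] [-53.  30. 101.  -0.  49. -53.] [array([-67.,  67.,  68.,  32., 131., -68.]), array([-41.,  30., 114., -57.,  26.,   9.])]
boardup -90 -1 [-90, 20] [-53.  30. 101.   0.  49. 127.] [array([-67.,  67.,  68.,  32., 131., 112.]), array([-46.,  29., 110., -29.,  30., 158.])]
boardup -135 1 [-90, 90] [-53.  30. 101.  -0.  49.  -8.] [array([-82.,  62.,  94.,  56., 104., -70.]), array([-24.,  62.,  89., -71., 100.,  63.])]
boardup -135 -1 none
```

Emit:
play_rows([
  [[-0.01,-0.03,-0.054,0,0,2],[-0.02,-0.065,-0.054,0,0,4],[-0.03,-0.1,-0.054,0,0,6],[-0.045,-0.135,-0.054,0,0,8],[-0.06,-0.17,-0.054,0,0,8],[-0.07,-0.2,-0.054,0,0,8],[-0.08,-0.234,-0.054,0,0,8],[-0.08,-0.234,-0.054,0,0,8]],
], fingers=0.087)

```text
time_s: 23.05
position: [0.4313, -0.2708, 0.2349]
tcp_rot: [[0.999, -0.034, -0.011], [-0.034, -0.999, 0.011], [-0.011, -0.01, -1.0]]
force: [-0.6, 1.1, -0.9]
opening: 0.994
grasp_force: 0.0
```

Emit:
play_rows([
  [[0,0,0,0,0,0],[0,0,0,0,0,0],[0,0,0,0,0,0],[0,0,0,0,0,0]],
])

```text
time_s: 23.38
position: [0.437, -0.2803, 0.2368]
tcp_rot: [[0.999, -0.037, -0.001], [-0.037, -0.999, -0.0], [-0.001, 0.0, -1.0]]
force: [-0.5, -0.4, -0.5]
opening: 1.003
grasp_force: 0.0
```

```bash
cat >> h.py <<'E'
def poly(cam,c,name,z,k=1,eps=2.5):
    for r in finder.outline_of(cam,name)[:k]:
        ct=max(cv2.findContours(r['pixels'].astype('uint8'),0,2)[0],key=len); ap=cv2.approxPolyDP(ct,eps,True)[:,0]
        w=onplane(c,ap,z); b=rect(c,r['pixels'],z)
        print(cam,name,round(r['confidence'],2),np.round(b[0],1),np.round(b[1],1),round(b[2],1)); print(np.c_[ap,w[:,:2]*1000].round(1).tolist())
E
python3 - <<'E'
from h import *
s=st()
for cam in('wrist','top'):
    c=snap(cam)
    poly(cam,c,'mould',.034); poly(cam,c,'cover_bat',.025); poly(cam,c,'dish',.02); poly(cam,c,'board',.012)
    if cam=='wrist': cv2.imwrite('pics/w9.png',c['frame'][:,:,::-1])
    poly(cam,c,'shard_1',.02,3)
E
```

```text
{'time_s': np.float64(23.3833), 'position': array([ 0.437 , -0.2803,  0.2368]), 'joint_positions': array([-44.9859,  22.3316,  97.305 ,  -0.0722,  60.3953,  47.1894]), 'force': array([-0.4521, -0.4083, -0.4943]), 'opening': np.float64(1.0029), 'grasp_force': np.float64(0.0)}
[[ 0.9993 -0.0373 -0.0012]
 [-0.0373 -0.9993 -0.0004]
 [-0.0012  0.0004 -1.    ]]
wrist mould 0.64 [ 568.1 -353. ] [68.5 66.1] 87.9
[[297.0, 0.0, 602.3, -320.7], [296.0, 76.0, 536.2, -319.1], [356.0, 76.0, 534.1, -377.1], [362.0, 73.0, 536.6, -382.8], [367.0, 51.0, 556.2, -386.8], [370.0, 0.0, 599.9, -387.8], [353.0, 0.0, 600.4, -372.2], [351.0, 52.0, 555.9, -371.7], [347.0, 57.0, 551.6, -368.0], [317.0, 57.0, 552.6, -339.4], [314.0, 54.0, 555.4, -336.5], [314.0, 0.0, 601.7, -336.4]]
wrist cover_bat 0.68 [ 565.6 -208.7] [67.  86.8] 87.9
[[144.0, 0.0, 610.1, -177.6], [153.0, 94.0, 525.2, -176.6], [214.0, 95.0, 522.0, -237.7], [213.0, 0.0, 607.8, -242.6]]
wrist dish 0.68 [ 579.1 -356. ] [38.2 51.9] 87.9
[[315.0, 0.0, 605.7, -339.5], [314.0, 55.0, 556.6, -338.7], [317.0, 58.0, 553.7, -341.7], [348.0, 55.0, 555.4, -3
[... 1576 characters left out ...]
.0, 323.1, -407.2]]
top shard_1 0.76 [ 450.7 -495.6] [34.2 51.6] 20.1
[[316.0, 184.0, 467.7, -516.8], [311.0, 182.0, 472.2, -504.7], [299.0, 187.0, 459.2, -475.9], [298.0, 197.0, 435.0, -473.8], [315.0, 195.0, 441.0, -514.7]]
top shard_1 0.63 [ 544.5 -505. ] [52.  31.7] 0.8
[[307.0, 142.0, 570.1, -493.6], [306.0, 162.0, 520.7, -491.9], [317.0, 163.0, 519.0, -518.7], [317.0, 145.0, 563.4, -518.1]]
top shard_1 0.43 [ 395.5 -347. ] [140.9 140.4] 84.7
[[276.0, 187.0, 457.6, -420.4], [264.0, 185.0, 461.6, -391.4], [261.0, 201.0, 422.8, -385.1], [255.0, 206.0, 410.4, -371.1], [237.0, 206.0, 409.1, -328.0], [218.0, 200.0, 422.2, -282.0], [214.0, 236.0, 336.3, -275.6], [269.0, 244.0, 321.2, -406.7]]
```

Emit:
play_rows([
  [[0.03,0,-0.02,0,0,0],[0.06,0,-0.04,0,0,0],[0.065,0,-0.04,0,0,0],[0.065,0,-0.04,0,0,0],[0.065,0,-0.04,0,0,0],[0.065,0,-0.04,0,0,0]],
])

```text
time_s: 24.48
position: [0.4998, -0.2806, 0.2758]
tcp_rot: [[0.999, -0.037, -0.004], [-0.037, -0.999, 0.002], [-0.005, -0.002, -1.0]]
force: [-0.2, -0.2, -0.1]
opening: 0.999
grasp_force: 0.0
```

Run:
```python
from h import *
s=st()
c=snap('wrist'); np.savez('w10.npz',**c)
poly('wrist',c,'mould',.034); poly('wrist',c,'cover_bat',.025);poly('wrist',c,'dish',.027)
print(-c['R'].T@c['t'])
cv2.imwrite('pics/w10.png',cv2.resize(c['frame'][0:250,:,::-1],None,fx=1.55,fy=1.55,interpolation=cv2.INTER_CUBIC))
```

```text
{'time_s': np.float64(24.4833), 'position': array([ 0.4998, -0.2806,  0.2758]), 'joint_positions': array([-40.435 ,  23.995 ,  87.0388,  -0.0788,  69.2396,  51.6947]), 'force': array([-0.2077, -0.1665, -0.0541]), 'opening': np.float64(0.9985), 'grasp_force': np.float64(0.0)}
[[ 0.9993 -0.0367 -0.0045]
 [-0.0367 -0.9993  0.0021]
 [-0.0045 -0.002  -1.    ]]
wrist mould 0.77 [ 587.9 -354. ] [67.1 99.1] 87.9
[[301.0, 39.0, 638.4, -328.5], [295.0, 47.0, 630.8, -322.1], [293.0, 132.0, 542.9, -319.0], [298.0, 135.0, 539.4, -324.6], [351.0, 135.0, 537.2, -383.8], [358.0, 40.0, 635.3, -388.2]]
wrist cover_bat 0.95 [ 573.6 -209.2] [65.2 99.7] 88.4
[[163.0, 61.0, 623.4, -179.5], [169.0, 151.0, 525.9, -176.2], [222.0, 151.0, 523.7, -237.5], [221.0, 63.0, 619.1, -242.4], [217.0, 60.0, 622.3, -238.2]]
wrist dish 0.65 [ 588.3 -355.3] [ 68.4 100.9] 87.9
[[299.0, 40.0, 638.8, -327.2], [295.0, 46.0, 633.0, -322.9], [293.0, 133.0, 541.3, -319.7], [350.0, 135.0, 536.8, -384.5], [358.0, 40.0, 636.5, -390.1]]
[ 0.5663 -0.2818  0.4205]
```

View pics/w10.png

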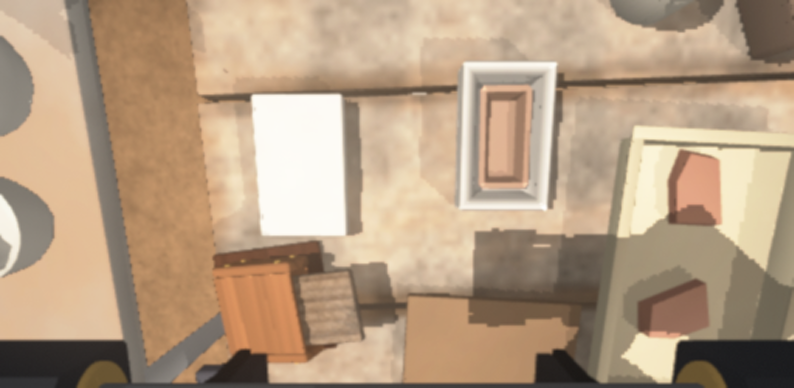

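The view shows bat at (303,165) and mould with dish at (507,137), both square and in place, and both shards in the tray at (695,188) and (672,310). The rib is in the holder at (330,305). I'll fetch the bat.

Emit:
play_rows([
  [[0.025,-0.025,0.02,0,0,0],[0.05,-0.05,0.04,0,0,0],[0.071,-0.074,0.07,0,0,0],[0.071,-0.074,0.11,0,0,0],[0.071,-0.074,0.15,0,0,0],[0.071,-0.074,0.185,0,0,0],[0.071,-0.074,0.2,0,0,0],[0.071,-0.074,0.2,0,0,0]],
])

```text
time_s: 25.35
position: [0.5714, -0.2083, 0.0722]
tcp_rot: [[0.999, -0.037, -0.01], [-0.037, -0.999, 0.005], [-0.011, -0.005, -1.0]]
force: [-0.1, 1.0, -1.2]
opening: 1.0
grasp_force: 0.0
```

Emit:
play_rows([
  [[0,0,0,0,0,0],[0,0,0,0,0,0]],
])

```text
time_s: 25.52
position: [0.5757, -0.2109, 0.0782]
tcp_rot: [[0.999, -0.037, 0.001], [-0.037, -0.999, -0.001], [0.001, 0.001, -1.0]]
force: [0.3, 0.2, 0.3]
opening: 1.001
grasp_force: 0.0
```

Run:
```python
from h import *
s=st(); print(delta([.5736,-.2095,.023],down(-91.9)))
```

```text
{'time_s': np.float64(25.5167), 'position': array([ 0.5757, -0.2109,  0.0782]), 'joint_positions': array([-30.5281,  41.4958,  90.7912,  -0.0558,  47.6359,  61.6274]), 'force': array([0.3137, 0.2231, 0.3377]), 'opening': np.float64(1.0014), 'grasp_force': np.float64(0.0)}
[[ 0.9993 -0.037   0.0008]
 [-0.037  -0.9993 -0.0013]
 [ 0.0008  0.0013 -1.    ]]
[-0.0022 -0.0013  0.0552  0.073  -0.048  -0.2179]
```

Emit:
play_rows([
  [[-0.002,-0.001,0.02,0,0,0],[-0.002,-0.001,0.04,0,0,0],[-0.002,-0.001,0.053,0,0,0],[-0.002,-0.001,0.053,0,0,0],[-0.002,-0.001,0.053,0,0,0]],
])

```text
time_s: 25.93
position: [0.5731, -0.2093, 0.0246]
tcp_rot: [[0.999, -0.037, -0.001], [-0.037, -0.999, -0.0], [-0.001, 0.0, -1.0]]
force: [-0.3, -0.6, -0.0]
opening: 1.003
grasp_force: 0.0
```

Emit:
play_rows([
  [[0,0,0,0,0,0],[0,0,0,0,0,0],[0,0,0,0,0,0],[0,0,0,0,0,0],[0,0,0,0,0,0]],
], fingers=0.05)

```text
time_s: 26.35
position: [0.5732, -0.2092, 0.0246]
tcp_rot: [[0.999, -0.036, -0.0], [-0.036, -0.999, -0.001], [-0.0, 0.001, -1.0]]
force: [-0.1, -0.2, 2.8]
opening: 0.733
grasp_force: 30.0
```

Run:
```python
from h import *
s=st()
```

```text
{'time_s': np.float64(26.35), 'position': array([ 0.5732, -0.2092,  0.0246]), 'joint_positions': array([-30.5117,  46.1883,  92.0633,  -0.0614,  41.752 ,  61.6258]), 'force': array([-0.1447, -0.1799,  2.8376]), 'opening': np.float64(0.7334), 'grasp_force': np.float64(29.984)}
[[ 0.9993 -0.0365 -0.0004]
 [-0.0365 -0.9993 -0.0006]
 [-0.0004  0.0006 -1.    ]]
```

Emit:
play_rows([
  [[0,0,-0.03,0,0,0],[0,0,-0.07,0,0,0],[0.005,0.035,-0.08,0,0,0],[0.01,0.07,-0.08,0,0,0],[0.015,0.105,-0.08,0,0,0],[0.0196,0.1457,-0.08,0,0,0],[0.0196,0.1457,-0.08,0,0,0],[0.0196,0.1457,-0.08,0,0,0]],
])

```text
time_s: 27.02
position: [0.5867, -0.3581, 0.1035]
tcp_rot: [[0.999, -0.04, -0.001], [-0.04, -0.999, -0.001], [-0.001, 0.001, -1.0]]
force: [-0.2, 1.5, -1.7]
opening: 0.733
grasp_force: 30.0
```

Emit:
play_rows([
  [[0,0,0,0,0,0],[0,0,0,0,0,0],[0,0,0,0,0,0]],
])

```text
time_s: 27.27
position: [0.5868, -0.3534, 0.1035]
tcp_rot: [[0.999, -0.035, -0.003], [-0.035, -0.999, 0.001], [-0.003, -0.001, -1.0]]
force: [0.2, -0.9, -2.0]
opening: 0.729
grasp_force: 30.0
```

Run:
```python
from h import *
s=st(); print(delta([.5875,-.3555,.07],down(-91.9)))
c=snap('wrist'); poly('wrist',c,'mould',.034); poly('wrist',c,'cover_bat',s['position'][2]+.0004); poly('wrist',c,'dish',.027)
t=snap('top'); poly('top',t,'mould',.034); poly('top',t,'cover_bat',s['position'][2]+.0004)
```

```text
{'time_s': np.float64(27.2667), 'position': array([ 0.5868, -0.3534,  0.1035]), 'joint_positions': array([-40.3635,  43.8525,  78.5615,  -0.0504,  57.7654,  51.6721]), 'force': array([ 0.176 , -0.9229, -2.0435]), 'opening': np.float64(0.7293), 'grasp_force': np.float64(29.9815)}
[[ 0.9994 -0.0351 -0.0029]
 [-0.035  -0.9994  0.0015]
 [-0.0029 -0.0014 -1.    ]]
[ 0.0009  0.0021  0.0335 -0.0781  0.1671 -0.1086]
wrist mould 0.69 [ 635.9 -357.2] [63.7  8. ] 88.0
[[213.0, 142.0, 636.1, -325.4], [215.0, 147.0, 632.9, -326.4], [315.0, 145.0, 632.0, -388.9], [307.0, 134.0, 639.0, -383.9], [219.0, 135.0, 640.2, -329.4]]
wrist cover_bat 0.65 [ 616.4 -353. ] [63.5 45.1] 88.0
[[184.0, 153.0, 637.4, -322.3], [190.0, 246.0, 595.4, -321.3], [328.0, 245.0, 593.7, -383.8], [330.0, 151.0, 636.2, -384.0], [322.0, 147.0, 637.9, -380.6], [193.0, 148.0, 639.4, -326.3]]
top mould 0.5 [ 538.5 -357.7] [14.6 57.4] 1.7
[[239.0, 150.0, 542.5, -328.9], [241.0, 153.0, 535.4, -333.9], [263.0, 153.0, 537.0, -386.4], [261.0, 149.0, 546.5, -381.4]]
top cover_bat 0.76 [ 552.8 -354.3] [38.2 61.9] 1.7
[[236.0, 143.0, 544.0, -323.6], [242.0, 148.0, 533.2, -337.2], [263.0, 148.0, 534.6, -383.4], [264.0, 133.0, 568.3, -384.8], [249.0, 131.0, 571.8, -351.5]]
```

Emit:
play_rows([
  [[0.0016,0.0037,0.01,0,0,0],[0.0016,0.0037,0.025,0,0,0],[0.0016,0.0037,0.035,0,0,0],[0.0016,0.0037,0.042,0,0,0],[0.0016,0.0037,0.045,0,0,0],[0.0016,0.0037,0.048,0,0,0],[0.0016,0.0037,0.05,0,0,0],[0.0016,0.0037,0.05,0,0,0]],
])

```text
time_s: 28.28
position: [0.5885, -0.3585, 0.054]
tcp_rot: [[0.999, -0.037, -0.002], [-0.037, -0.999, 0.001], [-0.002, -0.001, -1.0]]
force: [0.2, 1.6, -2.3]
opening: 0.732
grasp_force: 30.0
```

Run:
```python
from h import *
s=st(); print(s['moment'])
```

```text
{'time_s': np.float64(28.2833), 'position': array([ 0.5885, -0.3585,  0.054 ]), 'joint_positions': array([-40.6098,  47.8448,  79.0427,  -0.0242,  53.2261,  51.5144]), 'force': array([ 0.1915,  1.5751, -2.254 ]), 'opening': np.float64(0.7323), 'grasp_force': np.float64(29.9765)}
[[ 0.9993 -0.0368 -0.0017]
 [-0.0368 -0.9993  0.001 ]
 [-0.0018 -0.001  -1.    ]]
[ 0.3084  0.0818 -0.0801]
```

Emit:
play_rows([
  [[0,0,0.002,0,0,0],[0,0,0.003,0,0,0],[0,0,0.003,0,0,0]],
])

```text
time_s: 28.53
position: [0.5886, -0.3585, 0.0536]
tcp_rot: [[0.999, -0.037, -0.001], [-0.037, -0.999, 0.0], [-0.001, -0.0, -1.0]]
force: [-3.1, 3.7, 9.9]
opening: 0.732
grasp_force: 30.0
```

Emit:
play_rows([
  [[0,0,0,0,0,0],[0,0,0,0,0,0],[0,0,-0.001,0,0,0],[0,0,-0.001,0,0,0]],
], fingers=0.087)

```text
time_s: 28.87
position: [0.5889, -0.3597, 0.0522]
tcp_rot: [[0.999, -0.037, -0.0], [-0.037, -0.999, -0.001], [-0.0, 0.001, -1.0]]
force: [-0.2, -0.0, 0.6]
opening: 0.944
grasp_force: 0.0
```

Run:
```python
from h import *
s=st(); c=snap('wrist'); poly('wrist',c,'cover_bat',.054); poly('wrist',c,'mould',.034); d=snap('side'); poly('side',d,'cover_bat',.054,eps=1.5); poly('side',d,'mould',.034,eps=1.5)
print('side pred', proj(d,[[.54,-.388,.054],[.54,-.388,.034],[.54,-.388,0],[.638,-.39,.054],[.638,-.39,.034],[.638,-.39,0]]))
cv2.imwrite('pics/s11.png',d['frame'][:,:,::-1])
```

```text
{'time_s': np.float64(28.8667), 'position': array([ 0.5889, -0.3597,  0.0522]), 'joint_positions': array([-40.64  ,  47.9992,  79.0216,  -0.0847,  52.9515,  51.5041]), 'force': array([-0.1765, -0.0478,  0.5695]), 'opening': np.float64(0.9444), 'grasp_force': np.float64(0.0)}
[[ 0.9993 -0.0365 -0.0004]
 [-0.0365 -0.9993 -0.0012]
 [-0.0004  0.0012 -1.    ]]
wrist cover_bat 0.73 [ 618.8 -358.1] [63.  44.6] 88.0
[[181.0, 155.0, 638.9, -327.6], [187.0, 246.0, 598.1, -326.6], [325.0, 245.0, 596.3, -388.5], [330.0, 162.0, 633.7, -390.2], [327.0, 152.0, 638.0, -388.9], [314.0, 148.0, 639.8, -383.4], [190.0, 149.0, 641.3, -331.6]]
wrist mould 0.83 [ 639.5 -357.6] [54.3  2.4] 87.9
[[196.0, 146.0, 640.7, -330.5], [198.0, 149.0, 639.3, -331.3], [310.0, 147.0, 638.3, -384.7], [309.0, 144.0, 639.7, -384.2]]
side cover_bat 0.57 [ 557.6 -380.5] [103.2  47.5] 84.0
[[345.0, 190.0, 615.8, -331.6], [343.0, 206.0, 594.5, -430.1], [357.0, 207.0, 624.1, -435.8], [358.0, 198.0, 636.8, -383.2], [354.0, 190.0, 637.4, -331.8]]
side mould 0.57 [ 574.2 -412.9] [ 80.5 117.4] 65.7
[[312.0, 202.0, 534.4, -358.4], [314.0, 215.0, 531.1, -433.5], [339.0, 215.0, 586.3, -433.7], [344.0, 221.0, 592.0, -465.1], [356.0, 219.0, 619.6, -454.9], [356.0, 208.0, 631.4, -394.7], [344.0, 207.0, 604.9, -388.8], [341.0, 211.0, 594.3, -411.7], [334.0, 211.0, 578.5, -411.6], [331.0, 207.0, 575.0, -388.7], [318.0, 207.0, 545.1, -388.5]]
side pred [[316.0829 198.8592]
 [315.7379 206.9125]
 [315.1619 220.356 ]
 [359.1311 199.1144]
 [358.4936 207.1825]
 [357.4295 220.65  ]]
```

Emit:
play_rows([
  [[0,-0.002,0.01,0,0,0],[0,-0.002,0.02,0,0,0],[0,-0.002,0.02,0,0,0],[0,-0.002,0.02,0,0,0]],
])

```text
time_s: 29.5
position: [0.5876, -0.3562, 0.0301]
tcp_rot: [[0.999, -0.036, -0.004], [-0.036, -0.999, 0.002], [-0.004, -0.002, -1.0]]
force: [0.1, -0.3, 0.1]
opening: 0.998
grasp_force: 0.0
```

Emit:
play_rows([
  [[0,0,0,0,0,0],[0,0,0,0,0,0],[0,0,0,0,0,0],[0,0,0,0,0,0],[0,0,0,0,0,0],[0,0,0,0,0,0]],
], fingers=0.05)

```text
time_s: 30.0
position: [0.5888, -0.3572, 0.0323]
tcp_rot: [[0.999, -0.037, -0.001], [-0.037, -0.999, -0.0], [-0.001, 0.0, -1.0]]
force: [0.4, 0.1, 1.1]
opening: 0.734
grasp_force: 30.0
```

Emit:
play_rows([
  [[0,0,-0.01,0,0,0],[0,0,-0.03,0,0,0],[0,0,-0.05,0,0,0],[0,0,-0.06,0,0,0],[0,0,-0.06,0,0,0]],
])

```text
time_s: 30.42
position: [0.5899, -0.3581, 0.0946]
tcp_rot: [[0.999, -0.036, 0.002], [-0.036, -0.999, -0.003], [0.002, 0.003, -1.0]]
force: [2.1, 0.1, -4.7]
opening: 0.733
grasp_force: 30.0
```

Run:
```python
from h import *
s=st(); print(s['moment'])
d=snap('side'); poly('side',d,'cover_bat',.054,eps=1.5); poly('side',d,'mould',.034,eps=1.5)
```

```text
{'time_s': np.float64(30.4167), 'position': array([ 0.5899, -0.3581,  0.0946]), 'joint_positions': array([-40.4891,  44.7126,  78.2886,  -0.0642,  56.782 ,  51.636 ]), 'force': array([ 2.1336,  0.0778, -4.7338]), 'opening': np.float64(0.7331), 'grasp_force': np.float64(29.999)}
[[ 0.9993 -0.0365  0.0023]
 [-0.0365 -0.9993 -0.0032]
 [ 0.0024  0.0031 -1.    ]]
[-0.0261 -0.0657 -0.0015]
side cover_bat 0.88 [ 584.7 -205.5] [143.3  54.1] 83.8
[[315.0, 166.0, 564.3, -143.4], [317.0, 181.0, 555.8, -267.4], [334.0, 180.0, 600.0, -260.1], [335.0, 170.0, 614.8, -179.2], [333.0, 167.0, 613.2, -152.7], [325.0, 165.0, 593.4, -134.4]]
side mould 0.71 [ 612.  -248.3] [143.  121.3] 83.9
[[314.0, 176.0, 559.3, -171.0], [316.0, 195.0, 548.9, -313.4], [359.0, 195.0, 654.5, -313.9], [360.0, 182.0, 676.0, -220.2], [345.0, 182.0, 636.2, -220.0], [342.0, 191.0, 617.3, -286.4], [335.0, 191.0, 599.7, -286.3], [332.0, 182.0, 601.8, -219.8], [318.0, 182.0, 564.7, -219.6]]
```

Emit:
play_rows([
  [[-0.02,0,0,0,0,0],[-0.05,-0.001,0,0,0,0],[-0.08,-0.002,0,0,0,0],[-0.11,-0.003,0,0,0,0],[-0.14,-0.004,0,0,0,0],[-0.17,-0.004,0,0,0,0],[-0.193,-0.004,0,0,0,0],[-0.193,-0.004,0,0,0,0]],
])

```text
time_s: 31.23
position: [0.3901, -0.3427, 0.0906]
tcp_rot: [[0.999, -0.039, -0.009], [-0.039, -0.999, 0.008], [-0.009, -0.008, -1.0]]
force: [-0.1, 0.1, -5.3]
opening: 0.734
grasp_force: 30.0
```

Emit:
play_rows([
  [[0,0,0,0,0,0],[0,0,0,0,0,0],[0,0,0.015,0,0,0],[0,0,0.03,0,0,0],[0,0,0.042,0,0,0],[0,0,0.047,0,0,0],[0,0,0.047,0,0,0]],
])

```text
time_s: 31.82
position: [0.3968, -0.3461, 0.0446]
tcp_rot: [[0.999, -0.035, -0.001], [-0.035, -0.999, 0.0], [-0.001, -0.0, -1.0]]
force: [0.1, 0.5, -5.5]
opening: 0.737
grasp_force: 30.0
```

Run:
```python
from h import *
s=st(); print(delta([.3965,-.347,.044],down(-92.1)))
```

```text
{'time_s': np.float64(31.8167), 'position': array([ 0.3968, -0.3461,  0.0446]), 'joint_positions': array([-53.2283,  40.7799, 104.2514,  -0.1051,  35.0242,  38.8911]), 'force': array([ 0.1484,  0.4785, -5.4513]), 'opening': np.float64(0.7369), 'grasp_force': np.float64(29.9971)}
[[ 0.9994 -0.0355 -0.0014]
 [-0.0355 -0.9994  0.0001]
 [-0.0014 -0.0001 -1.    ]]
[-0.0003  0.0009  0.0006 -0.0054  0.0817  0.0667]
```

Emit:
play_rows([
  [[0,0,0.001,0,0,0],[0,0,0.002,0,0,0],[0,0,0.002,0,0,0]],
])

```text
time_s: 32.07
position: [0.397, -0.3465, 0.0441]
tcp_rot: [[0.999, -0.037, 0.0], [-0.037, -0.999, -0.002], [0.0, 0.002, -1.0]]
force: [0.8, 0.2, 1.0]
opening: 0.734
grasp_force: 30.0
```

Emit:
play_rows([
  [[0,0,0,0,0,0],[0,0,0,0,0,0],[0,0,0,0,0,0],[0,0,-0.03,0,0,0],[0,0,-0.06,0,0,0],[0,0,-0.1,0,0,0],[0,0,-0.12,0,0,0],[0,0,-0.12,0,0,0]],
], fingers=0.087)

```text
time_s: 32.73
position: [0.3981, -0.3487, 0.168]
tcp_rot: [[0.999, -0.036, 0.005], [-0.036, -0.999, -0.009], [0.005, 0.009, -1.0]]
force: [1.3, -0.8, 0.3]
opening: 0.999
grasp_force: 0.0
```

```bash
cat >> h.py <<'E'
from kin import ik,fk,tiltR
P=np.load('P.npy')
PSI=-2.1
H=np.array([np.cos(np.radians(PSI)),np.sin(np.radians(PSI)),0])
def tool(J,th,back=.004):
    R=tiltR(PSI,th,-1); return np.array(J)-back*R[:,2],R
E
python3 - <<'E'
from h import *
s=st(); q=s['joint_positions']
C=np.array([.3968,-.3461,.046])
p,R=tool(C+.008*H,-45); pre=p-.09*R[:,2]
print('pre',pre,delta(pre,R)); print('down from pre: z +.09')
for th in range(-45,46,15):
    for z in(.05,.15):
        J=np.r_[(C+.008*H)[:2],z]; pp,RR=tool(J,th); qq,e=ik(pp,RR,q,P); print(th,z,qq.round(0),round(e,5))
    q=qq
E
```

```text
{'time_s': np.float64(32.7333), 'position': array([ 0.3981, -0.3487,  0.168 ]), 'joint_positions': array([-53.2855,  28.5294, 100.2694,  -0.0938,  50.6235,  38.8616]), 'force': array([ 1.2759, -0.8205,  0.3454]), 'opening': np.float64(0.9987), 'grasp_force': np.float64(0.0)}
[[ 0.9993 -0.0365  0.005 ]
 [-0.0364 -0.9993 -0.0088]
 [ 0.0053  0.0087 -0.9999]]
pre [ 0.4712 -0.3488  0.1125] [  0.0728  -0.003    0.0559   0.4748 -45.3053  -0.1833]
down from pre: z +.09
-45 0.05 [-39.  56.  77. -25.  87.  64.] 0.0
-45 0.15 [-39.  48.  76. -25.  94.  60.] 0.0
-30 0.05 [-42.  49.  85. -20.  70.  61.] 0.0
-30 0.15 [-42.  41.  83. -19.  80.  57.] 0.0
-15 0.05 [-47.  44.  94. -13.  54.  54.] 0.0
-15 0.15 [-47.  35.  92. -12.  65.  51.] 0.0
0 0.05 [-53.  40. 103.  -0.  37.  40.] 0.0
0 0.15 [-53.  30. 100.  -0.  50.  40.] 0.0
15 0.05 [-60.  39. 112.  32.  24.   4.] 0.0
15 0.15 [-60.  28. 108.  21.  37.  16.] 0.0
30 0.05 [-68.  42. 119.  79.  28. -50.] 0.0
30 0.15 [-68.  29. 116.  54.  34. -22.] 0.0
45 0.05 [-76.  49. 124.  99.  44. -81.] 0.0
45 0.15 [-76.  34. 123.  82.  43. -57.] 0.0
```

Emit:
play_rows([
  [[0.015,0,0,0,-6.5,0],[0.03,0,0,0,-13,0],[0.045,-0.001,0,0.2,-19.5,0],[0.06,-0.002,0,0.3,-26,0],[0.073,-0.003,0.01,0.4,-32.5,0],[0.073,-0.003,0.03,0.5,-39,0],[0.073,-0.003,0.05,0.5,-45.3,-0.2],[0.073,-0.003,0.056,0.5,-45.3,-0.2]],
])

```text
time_s: 33.4
position: [0.468, -0.3425, 0.0963]
tcp_rot: [[0.694, -0.034, -0.72], [-0.01, -0.999, 0.037], [-0.72, -0.019, -0.693]]
force: [-0.9, 0.9, -1.8]
opening: 0.997
grasp_force: 0.0
```

Emit:
play_rows([
  [[0,0,0,0,0,0],[0,0,0,0,0,0],[0,0,0,0,0,0]],
])

```text
time_s: 33.65
position: [0.469, -0.3466, 0.1098]
tcp_rot: [[0.705, -0.038, -0.708], [-0.022, -0.999, 0.031], [-0.709, -0.007, -0.705]]
force: [0.2, 0.2, 0.5]
opening: 0.993
grasp_force: 0.0
```

Run:
```python
from h import *
s=st(); C=np.array([.3968,-.3461,.046])
p,R=tool(C+.008*H,-45); print(delta(p-.03*R[:,2],R),delta(p,R))
c=snap('wrist'); poly('wrist',c,'cover_bat',.066)
```

```text
{'time_s': np.float64(33.65), 'position': array([ 0.469 , -0.3466,  0.1098]), 'joint_positions': array([-36.2268,  54.5568,  66.9475, -23.3851,  97.7321,  60.9548]), 'force': array([0.1833, 0.2064, 0.5134]), 'opening': np.float64(0.993), 'grasp_force': np.float64(0.0)}
[[ 0.7048 -0.0377 -0.7084]
 [-0.0218 -0.9993  0.0314]
 [-0.709  -0.0067 -0.7051]]
[-0.0001  0.0024  0.0565 -0.3111  0.1573  0.2292] [-0.      0.0026  0.0865 -0.3111  0.1573  0.2292]
wrist cover_bat 0.97 [ 428.1 -346.4] [63.1 93. ] 88.3
[[212.0, 177.0, 473.6, -321.1], [210.0, 203.0, 446.8, -315.8], [222.0, 245.0, 384.4, -314.8], [304.0, 245.0, 382.9, -375.6], [317.0, 202.0, 446.2, -378.2], [313.0, 176.0, 473.0, -373.3]]
```

Emit:
play_rows([
  [[0,0.0015,0.025,-0.3,0.2,0.2],[0,0.0015,0.05,-0.3,0.2,0.2],[0,0.0015,0.07,-0.3,0.2,0.2],[0,0.0015,0.083,-0.3,0.2,0.2],[0,0.0015,0.086,-0.3,0.2,0.2],[0,0.0015,0.086,-0.3,0.2,0.2],[0,0.0015,0.086,-0.3,0.2,0.2]],
])

```text
time_s: 34.33
position: [0.4088, -0.3454, 0.0485]
tcp_rot: [[0.707, -0.036, -0.706], [-0.025, -0.999, 0.026], [-0.707, -0.0, -0.707]]
force: [1.3, -0.1, -0.0]
opening: 1.002
grasp_force: 0.0
```

Emit:
play_rows([
  [[0,0,0,0,0,0],[0,0,0,0,0,0],[0,0,0,0,0,0],[0,0,0,0,0,0],[0,0,0,0,0,0],[0,0,0,0,0,0]],
], fingers=0.05)

```text
time_s: 34.83
position: [0.4085, -0.3456, 0.0469]
tcp_rot: [[0.705, -0.034, -0.708], [-0.024, -0.999, 0.024], [-0.708, -0.0, -0.706]]
force: [1.1, -3.1, 1.8]
opening: 0.735
grasp_force: 30.0
```

Run:
```python
from h import *
s=st(); C=np.array([.3968,-.3461,.046])
p,R=tool(C+.008*H,-45); print(delta(p,R))
p2=p+np.array([0,0,.09]); print('lift',delta(p2,s['tcp_rot']))
print('mid',delta(p2,tiltR(PSI,0,-1)))
```

```text
{'time_s': np.float64(34.8333), 'position': array([ 0.4085, -0.3456,  0.0469]), 'joint_positions': array([-38.9537,  56.2602,  76.6549, -25.2908,  86.2053,  63.7605]), 'force': array([ 1.0588, -3.0888,  1.8224]), 'opening': np.float64(0.7352), 'grasp_force': np.float64(30.0008)}
[[ 0.7054 -0.0338 -0.708 ]
 [-0.0236 -0.9994  0.0242]
 [-0.7084 -0.0004 -0.7058]]
[-0.0019  0.0009 -0.0008  0.0985  0.1075  0.1291]
lift [-0.0657  0.0009 -0.0643  0.      0.      0.    ]
mid [-0.0657  0.0009 -0.0643  0.0427 45.1074  0.1611]
```

Emit:
play_rows([
  [[-0.005,0,-0.005,0,0,0],[-0.015,0,-0.015,0,0,0],[-0.03,0,-0.03,0,0,0],[-0.045,0,-0.045,0,0,0],[-0.058,0,-0.058,0,0,0],[-0.064,0,-0.064,0,0,0],[-0.064,0,-0.064,0,0,0],[-0.064,0,-0.064,0,0,0]],
])

```text
time_s: 35.5
position: [0.4082, -0.3443, 0.137]
tcp_rot: [[0.706, -0.036, -0.708], [-0.023, -0.999, 0.028], [-0.708, -0.003, -0.706]]
force: [-0.0, 0.2, -6.2]
opening: 0.733
grasp_force: 30.0
```

Emit:
play_rows([
  [[0,0,0,0,3,0],[0,0,0,0,9,0],[0,0,0,0,15,0],[0,0,0,0,21,0],[0,0,0,0,27,0],[0,0,0,0,33,0],[0,0,0,0,39,0],[0,0,0,0,45,0]],
])

```text
time_s: 36.17
position: [0.4068, -0.3432, 0.1363]
tcp_rot: [[0.999, -0.035, -0.002], [-0.035, -0.999, 0.006], [-0.002, -0.006, -1.0]]
force: [1.0, 0.6, -6.2]
opening: 0.734
grasp_force: 30.0
```

Emit:
play_rows([
  [[0,0,0,0,6,0],[0,0,0,0,12,0],[0,0,0,0,18,0],[0,0,0,0,24,0],[0,0,0,0,30,0],[0,0,0,0,36,0],[0,0,0,0,41,0],[0,0,0,0,45,0]],
])

```text
time_s: 36.83
position: [0.4081, -0.34, 0.1352]
tcp_rot: [[0.801, -0.021, 0.599], [-0.03, -1.0, 0.005], [0.598, -0.022, -0.801]]
force: [0.1, 1.4, -5.9]
opening: 0.732
grasp_force: 30.0
```

Emit:
play_rows([
  [[0,0,0,0,0,0],[0,0,0,0,0,0],[0,0,0,0,0,0],[0,0,0,0,0,0]],
])

```text
time_s: 37.17
position: [0.409, -0.3411, 0.1359]
tcp_rot: [[0.802, -0.022, 0.597], [-0.03, -1.0, 0.003], [0.596, -0.021, -0.803]]
force: [0.5, 0.1, -5.0]
opening: 0.734
grasp_force: 30.0
```

Run:
```python
from h import *
s=st(); 
R=tiltR(PSI,45,-1); print('level err',delta(s['position'],R)[3:])
d=snap('side'); cv2.imwrite('pics/s12.png',d['frame'][:,:,::-1])
for n in('cover_bat','mould','dish'): poly('side',d,n,.1,1,1.5)
# predicted side outline
J=s['position']+.004*s['tcp_rot'][:,2]; print('J',J)
for a in(-.020,0,.034):
    print([proj(d,J+a*H+np.array([0,-.032,z]))[0].round(1).tolist() for z in(.042,-.058)])
```

```text
{'time_s': np.float64(37.1667), 'position': array([ 0.409 , -0.3411,  0.1359]), 'joint_positions': array([-70.7696,  33.003 , 119.3328,  70.3593,  36.8206, -40.8923]), 'force': array([ 0.532 ,  0.1215, -4.9676]), 'opening': np.float64(0.7342), 'grasp_force': np.float64(29.9962)}
[[ 0.8022 -0.0219  0.5966]
 [-0.0298 -0.9995  0.0034]
 [ 0.5963 -0.0206 -0.8025]]
level err [-1.445   8.397  -0.1306]
side cover_bat 0.49 [ 392.3 -354.9] [ 20.3 155.9] 0.8
[[252.0, 165.0, 391.4, -277.0], [249.0, 169.0, 384.9, -308.6], [248.0, 187.0, 386.3, -432.7], [254.0, 187.0, 399.2, -432.7], [256.0, 181.0, 403.0, -394.5], [256.0, 170.0, 401.9, -316.4]]
side mould 0.75 [ 428.7 -247.1] [407.7  40.1] 87.9
[[262.0, 141.0, 416.0, -43.2], [260.0, 157.0, 410.9, -208.2], [267.0, 168.0, 428.5, -301.1], [258.0, 173.0, 406.9, -338.8], [257.0, 187.0, 405.7, -432.8], [268.0, 190.0, 429.2, -451.0], [275.0, 155.0, 450.8, -189.9], [275.0, 143.0, 454.0, -66.5]]
J [ 0.4114 -0.3411  0.1327]
[[250.7, 146.1], [251.2, 188.1]]
[[259.7, 146.1], [259.9, 188.2]]
[[275.0, 146.3], [274.6, 188.4]]
```

Emit:
play_rows([
  [[0,0,0,-0.5,3,0],[0,0,0,-1,6,0],[0,0,0,-1.4,8.4,-0.1],[0,0,0,-1.4,8.4,-0.1],[0,0,0,-1.4,8.4,-0.1],[0,0,0,-1.4,8.4,-0.1]],
])

```text
time_s: 37.87
position: [0.4088, -0.3417, 0.136]
tcp_rot: [[0.706, -0.038, 0.707], [-0.027, -0.999, -0.026], [0.707, -0.0, -0.707]]
force: [0.1, -0.2, -5.4]
opening: 0.734
grasp_force: 30.0
```

Run:
```python
from h import *
s=st(); R=tiltR(PSI,45,-1); print(delta([*s['position'][:2],.080],R)); print(delta([*s['position'][:2],.072],R))
```

```text
{'time_s': np.float64(37.8667), 'position': array([ 0.4088, -0.3417,  0.136 ]), 'joint_positions': array([-74.9264,  36.4632, 123.5846,  86.2303,  42.612 , -61.1844]), 'force': array([ 0.0655, -0.2015, -5.4306]), 'opening': np.float64(0.7338), 'grasp_force': np.float64(29.9963)}
[[ 0.7065 -0.0378  0.7067]
 [-0.027  -0.9993 -0.0264]
 [ 0.7072 -0.0004 -0.707 ]]
[-0.0396  0.      0.0396  0.028  -0.011  -0.0639]
[-0.0453  0.      0.0453  0.028  -0.011  -0.0639]
```

Emit:
play_rows([
  [[-0.01,0,0.01,0,0,0],[-0.02,0,0.02,0,0,0],[-0.03,0,0.03,0,0,0],[-0.038,0,0.038,0,0,0],[-0.042,0,0.042,0,0,0],[-0.043,0,0.043,0,0,0],[-0.043,0,0.043,0,0,0],[-0.043,0,0.043,0,0,0]],
])

```text
time_s: 38.53
position: [0.4088, -0.3415, 0.0755]
tcp_rot: [[0.706, -0.038, 0.707], [-0.027, -0.999, -0.027], [0.708, -0.0, -0.706]]
force: [0.8, 0.1, -5.4]
opening: 0.731
grasp_force: 30.0
```

Run:
```python
from h import *
s=st(); R=tiltR(PSI,45,-1); print(delta(s['position'],R),s['moment'])
```

```text
{'time_s': np.float64(38.5333), 'position': array([ 0.4088, -0.3415,  0.0755]), 'joint_positions': array([-74.9324,  45.7163, 124.4264,  97.21  ,  42.9516, -76.1036]), 'force': array([ 0.7808,  0.1271, -5.3912]), 'opening': np.float64(0.7311), 'grasp_force': np.float64(29.9969)}
[[ 0.706  -0.0378  0.7072]
 [-0.0268 -0.9993 -0.0266]
 [ 0.7077 -0.0001 -0.7065]]
[ 0.      0.      0.      0.0395 -0.0504 -0.0505] [ 0.1093  1.1019 -0.0124]
```

Not touching yet, so I'll go down in small steps.

Emit:
play_rows([
  [[-0.0007,0,0.0007,0,0,0],[-0.0014,0,0.0014,0,0,0],[-0.002,0,0.002,0,0,0],[-0.002,0,0.002,0,0,0]],
])

```text
time_s: 38.87
position: [0.409, -0.3415, 0.075]
tcp_rot: [[0.702, -0.039, 0.711], [-0.027, -0.999, -0.028], [0.712, 0.0, -0.703]]
force: [-9.3, -0.5, 11.1]
opening: 0.733
grasp_force: 30.0
```

Emit:
play_rows([
  [[0.001,0,-0.001,0,0,0],[0.001,0,-0.001,0,0,0],[0.001,0,-0.001,0,0,0]],
])

```text
time_s: 39.12
position: [0.4088, -0.3415, 0.0751]
tcp_rot: [[0.704, -0.039, 0.709], [-0.027, -0.999, -0.028], [0.709, 0.0, -0.705]]
force: [-7.0, -0.1, 7.6]
opening: 0.735
grasp_force: 30.0
```

Emit:
play_rows([
  [[0,0,0,0,0,0],[0,0,0,0,0,0],[0,0,0,0,0,0],[0,0,-0.01,0,0,0],[0,0,-0.04,0,0,0],[0,0,-0.08,0,0,0],[0,0,-0.12,0,0,0],[0,0,-0.13,0,0,0]],
], fingers=0.087)

```text
time_s: 39.78
position: [0.3149, -0.3382, 0.1678]
tcp_rot: [[0.706, -0.04, 0.708], [-0.027, -0.999, -0.029], [0.708, 0.001, -0.706]]
force: [0.1, -0.3, -0.0]
opening: 1.002
grasp_force: 0.0
```

Run:
```python
from h import *
s=st()
d=snap('side')
for n in('cover_bat','mould'): poly('side',d,n,.1,1,1.5)
J=np.array([.410,-.3415,.062])
for a in(-.020,0,.034):
    print([proj(d,J+a*H+np.array([0,-.032,z]))[0].round(1).tolist() for z in(.05,-.05)])
c=snap('wrist'); poly('wrist',c,'mould',.112); poly('wrist',c,'cover_bat',.112)
cv2.imwrite('pics/w13.png',c['frame'][:,:,::-1])
print('up',delta(s['position']+[0.03,0,.14],tiltR(PSI,0,-1)))
```

```text
{'time_s': np.float64(39.7833), 'position': array([ 0.3149, -0.3382,  0.1678]), 'joint_positions': array([-90.0417,  30.9489, 128.9705,  73.0535,  47.707 , -62.4567]), 'force': array([ 0.1401, -0.346 , -0.0143]), 'opening': np.float64(1.0023), 'grasp_force': np.float64(0.0)}
[[ 0.7055 -0.0399  0.7076]
 [-0.0274 -0.9992 -0.0291]
 [ 0.7082  0.0011 -0.706 ]]
side cover_bat 0.83 [ 398.6 -421.8] [ 20.9 289.7] 0.0
[[253.0, 165.0, 393.9, -277.0], [250.0, 173.0, 388.1, -338.7], [251.0, 212.0, 396.0, -566.6], [257.0, 212.0, 407.3, -566.7], [259.0, 166.0, 408.9, -285.2]]
side mould 0.77 [ 424.  -421.9] [289.8  33. ] 88.8
[[263.0, 165.0, 418.8, -277.1], [260.0, 167.0, 411.4, -293.2], [259.0, 208.0, 410.9, -547.6], [262.0, 212.0, 416.6, -566.7], [272.0, 212.0, 435.4, -566.8], [273.0, 167.0, 443.2, -293.4], [271.0, 165.0, 438.6, -277.3]]
[[250.4, 172.8], [250.9, 213.1]]
[[259.2, 172.9], [259.4, 213.2]]
[[274.1, 173.0], [273.8, 213.4]]
wrist mould 0.76 [ 425.7 -340.8] [63.3 33. ] 87.8
[[217.0, 134.0, 442.4, -309.8], [216.0, 167.0, 410.4, -309.8], [300.0, 167.0, 408.1, -371.5], [296.0, 133.0, 441.1, -371.7]]
wrist cover_bat 0.65 [ 378.4 -339. ] [63.2 61.8] 87.8
[[215.0, 169.0, 408.6, -309.1], [213.0, 191.0, 389.6, -308.2], [225.0, 242.0, 350.3, -317.1], [289.0, 244.0, 347.4, -358.2], [301.0, 194.0, 384.7, -369.8], [300.0, 169.0, 406.3, -371.3]]
up [  0.1206  -0.0006  -0.0814  -0.1309 -45.0749  -0.0692]
```

Emit:
play_rows([
  [[0.015,0,-0.015,0,-5,0],[0.035,0,-0.035,0,-11,0],[0.06,0,-0.055,0,-17,0],[0.085,0,-0.07,0,-23,0],[0.105,0,-0.08,0,-29,0],[0.12,0,-0.081,0,-35,0],[0.12,0,-0.081,0,-41,0],[0.12,0,-0.081,0,-45,0]],
])

```text
time_s: 40.75
position: [0.3453, -0.3394, 0.3098]
tcp_rot: [[0.978, -0.025, 0.209], [-0.027, -1.0, 0.007], [0.209, -0.012, -0.978]]
force: [0.4, -0.3, -1.2]
opening: 0.999
grasp_force: 0.0
```

Emit:
play_rows([
  [[0,0,0,0,0,0],[0,0,0,0,0,0],[0,0,0,0,0,0],[0,0,0,0,0,0]],
])

```text
time_s: 41.08
position: [0.3431, -0.3374, 0.3053]
tcp_rot: [[0.977, -0.025, 0.211], [-0.029, -0.999, 0.016], [0.211, -0.021, -0.977]]
force: [-0.8, -0.0, -0.3]
opening: 0.999
grasp_force: 0.0
```

Run:
```python
from h import *
s=st(); q=s['joint_positions']
J2=np.array([.4093,-.3407,.082]); p,R=tool(J2,-45)
print('pre',delta(p-.09*R[:,2],R)); 
for k in range(-45,46,15):
    pp,RR=tool(J2+[0,0,.08],k); q,e=ik(pp,RR,q,P); print(k,q.round(0),e.round(5))
```

```text
{'time_s': np.float64(41.0833), 'position': array([ 0.3431, -0.3374,  0.3053]), 'joint_positions': array([-64.9685,  11.518 , 102.413 ,  12.9228,  62.2733,  20.9529]), 'force': array([-0.8   , -0.0474, -0.2616]), 'opening': np.float64(0.9993), 'grasp_force': np.float64(0.0)}
[[ 0.9771 -0.0252  0.2112]
 [-0.0291 -0.9995  0.0155]
 [ 0.2107 -0.0213 -0.9773]]
pre [  0.0967   0.0057   0.1812  -1.0293 -57.1574   1.0165]
-45 [-39.  47.  76. -25.  96.  60.] 0.0
-30 [-42.  40.  83. -19.  81.  57.] 0.0
-15 [-46.  34.  91. -11.  66.  52.] 0.0
0 [-52.  29. 100.  -0.  51.  40.] 0.0
15 [-59.  26. 108.  20.  39.  18.] 0.0
30 [-67.  27. 116.  52.  35. -18.] 0.0
45 [-75.  32. 123.  81.  43. -54.] 0.0
```

Emit:
play_rows([
  [[0.03,0.001,0.006,0,-7,0],[0.06,0.002,0.012,-0.2,-14,0.2],[0.09,0.003,0.018,-0.4,-21,0.4],[0.12,0.004,0.03,-0.5,-28,0.5],[0.12,0.005,0.06,-0.7,-35,0.7],[0.115,0.0057,0.1,-0.8,-42,0.8],[0.107,0.0057,0.135,-0.9,-49,0.9],[0.1,0.0057,0.165,-1,-56,1]],
])

```text
time_s: 41.75
position: [0.4751, -0.3457, 0.1637]
tcp_rot: [[0.716, -0.038, -0.697], [-0.028, -0.999, 0.026], [-0.697, 0.001, -0.717]]
force: [-0.3, 0.1, -0.3]
opening: 1.0
grasp_force: 0.0
```

Emit:
play_rows([
  [[0,0,0,0,0,0],[0,0,0,0,0,0],[0,0,0,0,0,0],[0,0,0,0,0,0]],
])

```text
time_s: 42.08
position: [0.4771, -0.3479, 0.1737]
tcp_rot: [[0.728, -0.039, -0.685], [-0.036, -0.999, 0.019], [-0.685, 0.011, -0.728]]
force: [0.4, -0.7, 1.4]
opening: 0.999
grasp_force: 0.0
```

Run:
```python
from h import *
s=st()
J2=np.array([.4093,-.3407,.082]); p,R=tool(J2,-45)
print('pre',delta(p-.05*R[:,2],R)); print(delta(p,R))
c=snap('wrist'); poly('wrist',c,'mould',.112); poly('wrist',c,'cover_bat',.112)
```

```text
{'time_s': np.float64(42.0833), 'position': array([ 0.4771, -0.3479,  0.1737]), 'joint_positions': array([-36.025 ,  49.6792,  65.6757, -23.2954, 101.4529,  59.4495]), 'force': array([ 0.4265, -0.685 ,  1.4143]), 'opening': np.float64(0.9994), 'grasp_force': np.float64(0.0)}
[[ 0.7277 -0.0387 -0.6848]
 [-0.0355 -0.9992  0.0188]
 [-0.685   0.0107 -0.7284]]
pre [ 0.0149 -0.0052  0.0594  0.355  -1.7592 -0.5117]
[ 0.0134 -0.0055  0.1093  0.355  -1.7592 -0.5117]
wrist mould 0.6 [ 467.5 -343. ] [ 62.8 114. ] 87.3
[[214.0, 89.0, 524.7, -329.4], [203.0, 184.0, 452.4, -311.8], [209.0, 214.0, 415.3, -309.5], [295.0, 214.0, 411.7, -371.0], [300.0, 179.0, 454.4, -371.9], [290.0, 89.0, 523.0, -363.1]]
wrist cover_bat 0.56 [ 400.6 -339.8] [61.8 19.3] 88.8
[[294.0, 216.0, 408.8, -370.5], [210.0, 219.0, 408.0, -309.1], [214.0, 228.0, 393.8, -309.9], [292.0, 227.0, 391.8, -369.8]]
```

Emit:
play_rows([
  [[0.007,-0.0025,0.02,0.2,-1,-0.3],[0.015,-0.0052,0.045,0.35,-1.8,-0.5],[0.0149,-0.0052,0.059,0.35,-1.8,-0.5],[0.0149,-0.0052,0.059,0.35,-1.8,-0.5],[0.0149,-0.0052,0.059,0.35,-1.8,-0.5]],
])

```text
time_s: 42.65
position: [0.4471, -0.3406, 0.1177]
tcp_rot: [[0.702, -0.035, -0.711], [-0.023, -0.999, 0.027], [-0.711, -0.003, -0.703]]
force: [0.0, 0.2, 0.5]
opening: 1.001
grasp_force: 0.0
```

Run:
```python
from h import *
s=st()
J2=np.array([.4093,-.3407,.082]); p,R=tool(J2,-45); print(delta(p,R))
```

```text
{'time_s': np.float64(42.65), 'position': array([ 0.4471, -0.3406,  0.1177]), 'joint_positions': array([-36.7484,  52.591 ,  70.844 , -23.93  ,  95.8435,  61.358 ]), 'force': array([0.037 , 0.2009, 0.5145]), 'opening': np.float64(1.0011), 'grasp_force': np.float64(0.0)}
[[ 0.7024 -0.0355 -0.7109]
 [-0.0229 -0.9994  0.0273]
 [-0.7115 -0.0029 -0.7027]]
[-0.0012  0.0015  0.0479 -0.0691  0.3545  0.1646]
```

Emit:
play_rows([
  [[-0.001,0.0015,0.02,0,0.3,0.1],[-0.001,0.0015,0.038,0,0.3,0.1],[-0.001,0.0015,0.047,0,0.3,0.1],[-0.001,0.0015,0.047,0,0.3,0.1],[-0.001,0.0015,0.047,0,0.3,0.1]],
])

```text
time_s: 43.07
position: [0.4135, -0.3407, 0.0838]
tcp_rot: [[0.705, -0.036, -0.708], [-0.024, -0.999, 0.027], [-0.709, -0.002, -0.706]]
force: [0.1, 0.3, 0.6]
opening: 1.003
grasp_force: 0.0
```

Emit:
play_rows([
  [[0,0,0,0,0,0],[0,0,0,0,0,0],[0,0,0,0,0,0],[0,0,0,0,0,0],[0,0,0,0,0,0],[0,0,0,0,0,0]],
], fingers=0.05)

```text
time_s: 43.57
position: [0.4129, -0.3411, 0.0828]
tcp_rot: [[0.704, -0.035, -0.71], [-0.023, -0.999, 0.026], [-0.71, -0.002, -0.704]]
force: [0.3, -2.8, 2.0]
opening: 0.736
grasp_force: 30.0
```

Run:
```python
from h import *
s=st()
J2=np.array([.4093,-.3407,.082]); p,R=tool(J2,-45); print(delta(p,R), 'J',s['position']+.004*s['tcp_rot'][:,2])
```

```text
{'time_s': np.float64(43.5667), 'position': array([ 0.4129, -0.3411,  0.0828]), 'joint_positions': array([-38.4489,  53.4591,  76.3204, -24.8878,  89.3624,  62.748 ]), 'force': array([ 0.2959, -2.8289,  2.0024]), 'opening': np.float64(0.7356), 'grasp_force': np.float64(29.9538)}
[[ 0.7038 -0.0348 -0.7095]
 [-0.0231 -0.9994  0.026 ]
 [-0.71   -0.0019 -0.7042]]
[-0.002  -0.0003 -0.0008  0.0004  0.2335  0.1532] J [ 0.4101 -0.341   0.08  ]
```

Emit:
play_rows([
  [[-0.005,0,-0.005,0,0,0],[-0.015,0,-0.015,0,0,0],[-0.03,0,-0.03,0,0,0],[-0.045,0,-0.045,0,0,0],[-0.054,0,-0.054,0,0,0],[-0.057,0,-0.057,0,0,0],[-0.057,0,-0.057,0,0,0],[-0.057,0,-0.057,0,0,0]],
])

```text
time_s: 44.23
position: [0.4128, -0.3399, 0.1625]
tcp_rot: [[0.704, -0.036, -0.709], [-0.022, -0.999, 0.029], [-0.71, -0.005, -0.704]]
force: [0.0, -0.1, -5.7]
opening: 0.736
grasp_force: 30.0
```

Emit:
play_rows([
  [[0,0,0,0,3,0],[0,0,0,0,9,0],[0,0,0,0,15,0],[0,0,0,0,21,0],[0,0,0,0,27,0],[0,0,0,0,33,0],[0,0,0,0,39,0],[0,0,0,0,45,0]],
])

```text
time_s: 44.9
position: [0.4116, -0.339, 0.1622]
tcp_rot: [[0.999, -0.035, -0.004], [-0.035, -0.999, 0.006], [-0.004, -0.006, -1.0]]
force: [-0.2, 0.5, -5.6]
opening: 0.736
grasp_force: 30.0
```

Emit:
play_rows([
  [[0,0,0,0,3,0],[0,0,0,0,7,0],[0,0,0,0,11,0],[0,0,0,0,15,0],[0,0,0,0,18,0],[0,0,0,0,21,0],[0,0,0,0,24,0],[0,0,0,0,27,0]],
])

```text
time_s: 45.57
position: [0.4119, -0.3384, 0.1617]
tcp_rot: [[0.893, -0.033, 0.449], [-0.033, -0.999, -0.008], [0.449, -0.008, -0.893]]
force: [1.1, -0.2, -5.5]
opening: 0.736
grasp_force: 30.0
```

Emit:
play_rows([
  [[0,0,0,0,3,0],[0,0,0,0,6,0],[0,0,0,0,9,0],[0,0,0,0,12,0],[0,0,0,0,15,0],[0,0,0,0,17,0],[0,0,0,0,18,0],[0,0,0,0,18,0]],
])

```text
time_s: 46.23
position: [0.4116, -0.3393, 0.1611]
tcp_rot: [[0.712, -0.036, 0.701], [-0.031, -0.999, -0.019], [0.702, -0.008, -0.713]]
force: [0.1, 0.5, -5.9]
opening: 0.738
grasp_force: 30.0
```

Run:
```python
from h import *
s=st()
R=tiltR(PSI,45,-1); print('level err',delta(s['position'],R)[3:],s['moment'])
d=snap('side'); cv2.imwrite('pics/s14.png',d['frame'][:,:,::-1])
for n in('cover_bat','mould'): poly('side',d,n,.1,1,1.5)
J=s['position']+.004*s['tcp_rot'][:,2]; print('J',J)
for a in(-.032,.068):
    print([proj(d,J+a*H+np.array([0,-.032,z]))[0].round(1).tolist() for z in(.034,0,-.02)])
```

```text
{'time_s': np.float64(46.2333), 'position': array([ 0.4116, -0.3393,  0.1611]), 'joint_positions': array([-74.2722,  32.5393, 122.5203,  80.5791,  42.7656, -52.984 ]), 'force': array([ 0.1283,  0.5418, -5.9081]), 'opening': np.float64(0.7378), 'grasp_force': np.float64(29.9565)}
[[ 0.7119 -0.0358  0.7014]
 [-0.0311 -0.9993 -0.0194]
 [ 0.7016 -0.008  -0.7125]]
level err [-0.3607  0.4443 -0.2876] [0.0624 1.152  0.0245]
side cover_bat 0.64 [ 453.3 -215.5] [72.8 66.7] 86.8
[[263.0, 160.0, 418.8, -235.0], [286.0, 162.0, 477.1, -252.6], [289.0, 160.0, 485.6, -235.4], [289.0, 155.0, 488.1, -190.2], [269.0, 154.0, 435.0, -180.4]]
side mould 0.93 [438.7 -50.5] [240.7 129.2] 89.5
[[249.0, 134.0, 374.9, 43.7], [267.0, 153.0, 429.7, -170.7], [290.0, 152.0, 492.4, -161.4], [291.0, 140.0, 502.8, -32.2], [289.0, 133.0, 501.7, 55.9], [251.0, 132.0, 380.5, 70.4]]
J [ 0.4144 -0.3394  0.1582]
[[246.6, 138.2], [246.8, 152.9], [246.9, 161.5]]
[[291.8, 138.5], [291.4, 153.3], [291.3, 161.9]]
```

Run:
```python
from h import *
s=st(); q=s['joint_positions']
for cam in('top','side','wrist'):
    c=snap(cam); poly(cam,c,'board',.012,1,3)
R=tiltR(PSI,45,-1)
for z in(.161,.09,.05,.0356):
    p=np.array([.4116-.036,-.3393-.007,z]); q,e=ik(p,R,q,P); print(delta(p,R),q.round(0),e)
```

```text
{'time_s': np.float64(46.3833), 'position': array([ 0.4127, -0.34  ,  0.1624]), 'joint_positions': array([-74.1662,  32.4021, 122.4095,  80.5887,  42.7726, -52.9062]), 'force': array([ 0.4121,  0.1643, -5.1176]), 'opening': np.float64(0.7368), 'grasp_force': np.float64(29.9569)}
[[ 0.711  -0.035   0.7024]
 [-0.0283 -0.9994 -0.0211]
 [ 0.7027 -0.0049 -0.7115]]
top board 0.67 [ 383.2 -335.8] [14.4 86.8] 1.6
[[222.0, 216.0, 384.4, -292.4], [225.0, 220.0, 375.0, -299.9], [258.0, 219.0, 379.7, -379.3], [247.0, 215.0, 388.5, -352.5]]
side board 0.87 [ 395.6 -357.8] [167.3 140.7] 85.5
[[220.0, 223.0, 322.2, -427.2], [235.0, 225.0, 356.4, -437.8], [242.0, 212.0, 368.9, -366.3], [282.0, 213.0, 463.2, -372.5], [283.0, 200.0, 469.0, -291.7], [231.0, 197.0, 336.5, -270.7]]
[-0.028   0.0074 -0.0247 -0.1951  0.2751 -0.08  ] [-80.  32. 125.  79.  45. -57.] 1.3278359764150205e-15
[-0.0779  0.0076  0.0258 -0.1951  0.2751 -0.08  ] [-80.  44. 126.  92.  44. -75.] 1.7350485812713853e-09
[-0.1061  0.0077  0.0542 -0.1951  0.2751 -0.08  ] [-80.  50. 126.  98.  44. -84.] 1.4660535367569183e-15
[-0.1162  0.0078  0.0644 -0.1951  0.2751 -0.08  ] [-80.  52. 126. 100.  45. -87.] 2.29138884018563e-11
```

Emit:
play_rows([
  [[-0.014,0.004,-0.012,-0.1,0.1,0],[-0.028,0.0074,-0.0247,-0.2,0.3,-0.1],[-0.04,0.0075,-0.012,-0.2,0.3,-0.1],[-0.055,0.0076,0.003,-0.2,0.3,-0.1],[-0.07,0.0076,0.018,-0.2,0.3,-0.1],[-0.085,0.0077,0.033,-0.2,0.3,-0.1],[-0.098,0.0077,0.046,-0.2,0.3,-0.1],[-0.105,0.0077,0.053,-0.2,0.3,-0.1]],
])

```text
time_s: 47.35
position: [0.3751, -0.3473, 0.0492]
tcp_rot: [[0.708, -0.039, 0.706], [-0.028, -0.999, -0.027], [0.706, -0.0, -0.708]]
force: [0.3, 0.1, -5.4]
opening: 0.732
grasp_force: 30.0
```

Emit:
play_rows([
  [[0,0,0,0,0,0],[0,0,0,0,0,0],[0,0,0,0,0,0],[0,0,0,0,0,0]],
])

```text
time_s: 47.68
position: [0.3756, -0.3467, 0.0523]
tcp_rot: [[0.706, -0.037, 0.707], [-0.025, -0.999, -0.027], [0.708, 0.002, -0.706]]
force: [-0.0, -0.5, -5.0]
opening: 0.733
grasp_force: 30.0
```

Run:
```python
from h import *
s=st()
R=tiltR(PSI,45,-1)
for z in(.042,.0356): print(delta([.3766,-.3469,z],R))
d=snap('side')
for n in('cover_bat','mould','board'): poly('side',d,n,.012,1,1.5)
J=s['position']+.004*s['tcp_rot'][:,2]; print('J',J)
for a in(-.032,.068): print([proj(d,J+a*H+np.array([0,-.032,z]))[0].round(1).tolist() for z in(.034,0,-.02)])
```

```text
{'time_s': np.float64(47.6833), 'position': array([ 0.3756, -0.3467,  0.0523]), 'joint_positions': array([-80.1444,  49.6182, 126.1261,  97.8351,  44.3294, -84.1649]), 'force': array([-0.0101, -0.5066, -4.9719]), 'opening': np.float64(0.7334), 'grasp_force': np.float64(29.9568)}
[[ 0.7058 -0.0372  0.7074]
 [-0.0252 -0.9993 -0.0274]
 [ 0.7079  0.0016 -0.7063]]
[-0.0066  0.0001  0.008   0.0839 -0.0658  0.0418]
[-0.0111  0.0001  0.0125  0.0839 -0.0658  0.0418]
side cover_bat 0.57 [ 414.  -313.9] [45.  64.4] 89.7
[[232.0, 201.0, 340.8, -297.7], [233.0, 207.0, 345.7, -336.1], [243.0, 207.0, 370.0, -336.2], [237.0, 200.0, 353.0, -291.1]]
side mould 0.82 [ 394.8 -195.6] [178.1 109.8] 89.4
[[274.0, 198.0, 446.7, -278.1], [274.0, 177.0, 450.5, -115.8], [236.0, 177.0, 340.7, -115.2], [235.0, 184.0, 341.2, -173.9], [250.0, 198.0, 385.5, -277.8]]
side board 0.81 [ 394.4 -358.7] [148.2 147.7] 89.7
[[220.0, 223.0, 322.2, -427.2], [235.0, 224.0, 356.1, -432.6], [239.0, 214.0, 362.3, -377.9], [243.0, 211.0, 371.0, -360.4], [278.0, 214.0, 453.6, -378.3], [283.0, 211.0, 466.1, -360.8], [283.0, 202.0, 468.5, -304.9], [277.0, 199.0, 454.1, -284.9], [272.0, 207.0, 440.4, -336.5], [238.0, 209.0, 358.5, -348.4], [231.0, 206.0, 340.4, -329.8], [231.0, 199.0, 337.4, -284.4], [229.0, 199.0, 332.3, -284.3], [221.0, 216.0, 321.1, -389.1]]
J [ 0.3784 -0.3468  0.0495]
[[231.4, 185.3], [231.8, 199.1], [232.0, 207.1]]
[[275.2, 185.8], [275.0, 199.7], [275.0, 207.6]]
```

Level and aligned. I'll lower it gently to contact.

Emit:
play_rows([
  [[-0.003,0,0.003,0,0,0],[-0.006,0,0.006,0,0,0],[-0.009,0,0.009,0,0,0],[-0.0105,0,0.0105,0,0,0],[-0.0105,0,0.0105,0,0,0],[-0.0105,0,0.0105,0,0,0]],
])

```text
time_s: 48.38
position: [0.3753, -0.3461, 0.0362]
tcp_rot: [[0.706, -0.037, 0.707], [-0.027, -0.999, -0.026], [0.707, -0.001, -0.707]]
force: [0.3, -0.2, -5.2]
opening: 0.735
grasp_force: 30.0
```

Emit:
play_rows([
  [[-0.0005,0,0.0005,0,0,0],[-0.001,0,0.001,0,0,0],[-0.001,0,0.001,0,0,0]],
])

```text
time_s: 48.63
position: [0.3754, -0.3462, 0.0359]
tcp_rot: [[0.705, -0.038, 0.708], [-0.027, -0.999, -0.027], [0.708, -0.0, -0.706]]
force: [-3.5, 0.6, 1.8]
opening: 0.731
grasp_force: 30.0
```

Emit:
play_rows([
  [[0,0,0,0,0,0],[0,0,0,0,0,0],[0,0,0,0,0,0],[0,0,-0.01,0,0,0],[0,0,-0.03,0,0,0],[0,0,-0.06,0,0,0],[0,0,-0.09,0,0,0],[0,0,-0.12,0,0,0]],
], fingers=0.087)

```text
time_s: 49.3
position: [0.2901, -0.3424, 0.1207]
tcp_rot: [[0.706, -0.036, 0.708], [-0.027, -0.999, -0.024], [0.708, -0.002, -0.706]]
force: [0.4, -1.1, 0.8]
opening: 0.996
grasp_force: 0.0
```

Emit:
play_rows([
  [[0.01,0,-0.02,0,0,0],[0.02,0,-0.04,0,-4,0],[0.03,0,-0.06,0,-9,0],[0.04,0,-0.06,0,-14,0],[0.05,0,-0.06,0,-19,0],[0.05,0,-0.06,0,-24,0],[0.05,0,-0.06,0,-29,0],[0.05,0,-0.06,0,-33,0]],
])

```text
time_s: 49.97
position: [0.2833, -0.3411, 0.1978]
tcp_rot: [[0.968, -0.034, 0.248], [-0.035, -0.999, -0.002], [0.248, -0.006, -0.969]]
force: [0.9, 0.4, -1.3]
opening: 1.001
grasp_force: 0.0
```

Emit:
play_rows([
  [[0,0,0,0,0,0],[0,0,0,0,0,0],[0,0,0,0,0,0],[0,0,0,0,0,0],[0,0,0,0,0,0],[0,0,0,0,0,0]],
])

```text
time_s: 50.47
position: [0.2825, -0.3413, 0.1962]
tcp_rot: [[0.967, -0.036, 0.252], [-0.037, -0.999, 0.0], [0.252, -0.01, -0.968]]
force: [0.8, 0.0, 0.2]
opening: 0.998
grasp_force: 0.0
```

Run:
```python
from h import *
s=st()
for cam,zz in(('wrist',.066),('side',.066)):
    c=snap(cam)
    for n,z in(('mould',.066),('cover_bat',.032),('board',.012)): poly(cam,c,n,z,1,2)
print('hover',delta([.396,-.3475,.13],down(-92.1)))
d=c
for a in(-.05,.05): print([proj(d,np.array([.3958,-.3475,z])+a*H+np.array([0,-.032,0]))[0].round(1).tolist() for z in(.066,.032,.012)])
```

```text
{'time_s': np.float64(50.4667), 'position': array([ 0.2825, -0.3413,  0.1962]), 'joint_positions': array([-74.509 ,  18.5036, 116.1446,  20.751 ,  43.3074,   2.6829]), 'force': array([0.7698, 0.0182, 0.2135]), 'opening': np.float64(0.9983), 'grasp_force': np.float64(0.0)}
[[ 0.967  -0.0357  0.2521]
 [-0.037  -0.9993  0.0004]
 [ 0.2519 -0.0097 -0.9677]]
wrist mould 0.8 [ 394.  -345.4] [ 63.3 103.6] 87.9
[[227.0, 41.0, 446.8, -317.9], [225.0, 156.0, 349.3, -312.9], [231.0, 162.0, 344.0, -317.8], [295.0, 161.0, 342.9, -371.8], [299.0, 156.0, 347.0, -375.3], [299.0, 43.0, 442.8, -378.8]]
wrist cover_bat 0.59 [ 346.7 -328.1] [0. 0.] 0.0
[[245.0, 163.0, 346.7, -328.1]]
wrist board 0.87 [ 395.6 -346.3] [140.1 140.8] 84.9
[[199.0, 44.0, 470.7, -285.0], [196.0, 58.0, 456.7, -281.5], [190.0, 179.0, 334.9, -271.5], [207.0, 183.0, 330.3, -288.4], [326.0, 188.0, 321.1, -407.3], [335.0, 65.0, 444.2, -420.9], [333.0, 52.0, 457.4, -419.4], [321.0, 49.0, 460.9, -407.5], [302.0, 49.0, 461.6, -388.5], [300.0, 52.0, 458.7, -386.3], [301.0, 115.0, 395.1, -385.0], [297.0, 160.0, 350.1, -379.4], [292.0, 16
[... 226 characters left out ...]
 [235.0, 184.0, 351.0, -321.1], [232.0, 202.0, 351.0, -435.0], [238.0, 205.0, 364.9, -451.9], [273.0, 206.0, 439.9, -457.7]]
side cover_bat 0.53 [ 395.2 -397.4] [40.2 97. ] 89.8
[[232.0, 207.0, 346.8, -383.0], [233.0, 213.0, 351.2, -417.3], [274.0, 212.0, 443.3, -412.1], [272.0, 207.0, 439.4, -383.4]]
side board 0.68 [ 344.8 -359.1] [148.5  39.4] 87.0
[[231.0, 199.0, 337.4, -284.4], [223.0, 213.0, 324.4, -372.0], [222.0, 224.0, 327.1, -432.5], [237.0, 222.0, 360.0, -422.1], [239.0, 215.0, 362.6, -383.6], [231.0, 212.0, 342.8, -366.2]]
hover [  0.0924   0.0026   0.093   -0.4681 -14.5888   0.0906]
[[231.4, 192.5], [231.7, 206.1], [232.0, 214.0]]
[[274.8, 193.0], [274.7, 206.6], [274.7, 214.5]]
```

Emit:
play_rows([
  [[0.03,0.001,0,0,-4,0],[0.06,0.001,0.01,-0.2,-8,0],[0.092,0.001,0.03,-0.4,-12,0],[0.092,0.001,0.06,-0.5,-14.6,0.1],[0.092,0.001,0.093,-0.5,-14.6,0.1],[0.092,0.001,0.093,-0.5,-14.6,0.1],[0.092,0.001,0.093,-0.5,-14.6,0.1],[0.092,0.001,0.093,-0.5,-14.6,0.1]],
])

```text
time_s: 51.53
position: [0.3952, -0.3459, 0.1307]
tcp_rot: [[0.999, -0.037, -0.0], [-0.037, -0.999, -0.0], [-0.0, 0.0, -1.0]]
force: [0.1, -0.2, -0.1]
opening: 0.996
grasp_force: 0.0
```

Run:
```python
from h import *
s=st(); print(delta([.3955,-.3465,.056],down(-92.1)))
```

```text
{'time_s': np.float64(51.5333), 'position': array([ 0.3952, -0.3459,  0.1307]), 'joint_positions': array([-53.3769,  31.913 , 102.0973,  -0.0451,  45.9813,  38.7863]), 'force': array([ 0.0827, -0.1805, -0.0887]), 'opening': np.float64(0.9963), 'grasp_force': np.float64(0.0)}
[[ 0.9993 -0.0372 -0.0004]
 [-0.0372 -0.9993 -0.0005]
 [-0.0003  0.0005 -1.    ]]
[ 0.0004  0.0006  0.0747  0.0269  0.02   -0.0319]
```

Emit:
play_rows([
  [[0,0,0.02,0,0,0],[0,0,0.045,0,0,0],[0,0,0.065,0,0,0],[0,0,0.074,0,0,0],[0,0,0.074,0,0,0],[0,0,0.074,0,0,0]],
])

```text
time_s: 52.03
position: [0.3955, -0.3468, 0.0573]
tcp_rot: [[0.999, -0.038, 0.001], [-0.038, -0.999, -0.002], [0.001, 0.002, -1.0]]
force: [-0.1, -0.1, 1.0]
opening: 1.004
grasp_force: 0.0
```

Emit:
play_rows([
  [[0,0,0,0,0,0],[0,0,0,0,0,0],[0,0,0,0,0,0],[0,0,0,0,0,0],[0,0,0,0,0,0],[0,0,0,0,0,0]],
], fingers=0.05)

```text
time_s: 52.53
position: [0.3961, -0.3464, 0.0566]
tcp_rot: [[0.999, -0.036, 0.001], [-0.036, -0.999, -0.002], [0.001, 0.002, -1.0]]
force: [-0.3, 0.0, 4.6]
opening: 0.735
grasp_force: 30.0
```

Emit:
play_rows([
  [[0,0,-0.002,0,0,0],[0,0,-0.005,0,0,0],[0,0,-0.009,0,0,0],[0,0,-0.014,0,0,0],[0,0,-0.02,0,0,0],[0,0,-0.027,0,0,0],[0,0,-0.035,0,0,0],[0,0,-0.044,0,0,0]],
])

```text
time_s: 53.2
position: [0.3956, -0.3457, 0.1007]
tcp_rot: [[0.999, -0.037, -0.0], [-0.037, -0.999, -0.0], [-0.0, 0.0, -1.0]]
force: [-0.2, 0.0, -3.2]
opening: 0.732
grasp_force: 30.0
```

Run:
```python
from h import *
s=st(); d=snap('side')
for n in('mould','cover_bat','dish','board'): poly('side',d,n,.032,1,1.5)
print(proj(d,[[.3455,-.378,.012],[.3455,-.378,.032],[.4455,-.38,.032],[.36,-.36,.055],[.43,-.36,.055]]))
```

```text
{'time_s': np.float64(53.2), 'position': array([ 0.3956, -0.3457,  0.1007]), 'joint_positions': array([-53.3258,  34.8786, 103.1217,  -0.0467,  42.    ,  38.817 ]), 'force': array([-0.2439,  0.001 , -3.1559]), 'opening': np.float64(0.7325), 'grasp_force': np.float64(29.9959)}
[[ 0.9993 -0.0368 -0.0004]
 [-0.0368 -0.9993 -0.0003]
 [-0.0004  0.0003 -1.    ]]
side mould 0.89 [ 427.2 -162.8] [177.2  46.9] 89.6
[[235.0, 166.0, 335.9, -73.7], [231.0, 172.0, 327.7, -129.3], [232.0, 187.0, 338.3, -251.0], [247.0, 187.0, 377.2, -251.2], [245.0, 167.0, 365.9, -83.5]]
side dish 0.61 [ 391.4 -316.5] [72.8 64.3] 89.7
[[239.0, 195.0, 359.3, -307.5], [239.0, 199.0, 360.6, -333.8], [245.0, 202.0, 375.8, -352.8], [265.0, 201.0, 423.4, -346.8], [263.0, 192.0, 418.6, -287.2], [242.0, 191.0, 365.5, -279.9]]
side board 0.83 [ 347.3 -406.8] [145.5  39. ] 87.1
[[232.0, 199.0, 343.6, -333.7], [228.0, 201.0, 334.9, -346.4], [220.0, 220.0, 325.4, -454.6], [222.0, 224.0, 331.4, -474.9], [233.0, 225.0, 355.1, -479.9], [238.0, 220.0, 364.4, -454.8], [238.0, 215.0, 363.0, -428.3], [231.0, 210.0, 345.6, -400.4]]
[[231.8096 214.028 ]
 [231.587  206.1576]
 [274.6017 206.4218]
 [238.009  194.1121]
 [267.8516 194.06  ]]
```

Emit:
play_rows([
  [[0,0,-0.01,0,0,0],[0,0,-0.03,0,0,0],[0,0,-0.05,0,0,0],[0.02,0,-0.06,0,0,0],[0.05,0,-0.06,0,0,0],[0.085,0,-0.06,0,0,0],[0.12,0,-0.06,0,0,0],[0.155,0,-0.06,0,0,0]],
])

```text
time_s: 54.12
position: [0.5517, -0.3511, 0.1602]
tcp_rot: [[0.999, -0.037, -0.001], [-0.037, -0.999, -0.0], [-0.001, 0.0, -1.0]]
force: [0.4, -1.4, -3.2]
opening: 0.732
grasp_force: 30.0
```

Emit:
play_rows([
  [[0.02,0.001,0,0,0,0],[0.036,0.003,0,0,0,0],[0.036,0.003,0.01,0,0,0],[0.036,0.003,0.04,0,0,0],[0.036,0.003,0.075,0,0,0],[0.036,0.003,0.105,0,0,0],[0.036,0.003,0.123,0,0,0],[0.036,0.003,0.123,0,0,0]],
])

```text
time_s: 54.78
position: [0.5814, -0.3526, 0.0308]
tcp_rot: [[0.999, -0.037, -0.011], [-0.037, -0.999, 0.008], [-0.011, -0.008, -1.0]]
force: [-1.3, 0.8, -2.7]
opening: 0.729
grasp_force: 30.0
```

Emit:
play_rows([
  [[0,0,0,0,0,0],[0,0,0,0,0,0],[0,0,0,0,0,0],[0,0,0,0,0,0]],
])

```text
time_s: 55.12
position: [0.5874, -0.3569, 0.0391]
tcp_rot: [[0.999, -0.037, 0.003], [-0.037, -0.999, -0.003], [0.003, 0.003, -1.0]]
force: [-0.2, -0.5, -3.4]
opening: 0.733
grasp_force: 30.0
```

Settled at about 38 mm, so 14 mm to go.

Emit:
play_rows([
  [[0,0,0.004,0,0,0],[0,0,0.008,0,0,0],[0,0,0.011,0,0,0],[0,0,0.013,0,0,0],[0,0,0.013,0,0,0],[0,0,0.013,0,0,0]],
])

```text
time_s: 55.62
position: [0.5863, -0.3557, 0.0246]
tcp_rot: [[0.999, -0.037, -0.001], [-0.037, -0.999, -0.0], [-0.001, 0.0, -1.0]]
force: [-2.2, 2.4, 4.2]
opening: 0.73
grasp_force: 30.0
```

Emit:
play_rows([
  [[0,0,0.001,0,0,0],[0,0,0.002,0,0,0],[0,0,0.002,0,0,0]],
])

```text
time_s: 55.87
position: [0.5863, -0.3557, 0.0245]
tcp_rot: [[0.999, -0.036, -0.001], [-0.036, -0.999, -0.0], [-0.001, 0.001, -1.0]]
force: [-4.5, 3.9, 13.1]
opening: 0.735
grasp_force: 30.0
```

On the bench. I'll release, lift and check everything.

Emit:
play_rows([
  [[0,0,0,0,0,0],[0,0,0,0,0,0],[0,0,0,0,0,0],[0,0,-0.02,0,0,0],[0,0,-0.06,0,0,0],[0,0,-0.1,0,0,0],[0,0,-0.14,0,0,0],[0,0,-0.18,0,0,0]],
], fingers=0.087)

```text
time_s: 56.53
position: [0.5864, -0.3558, 0.2029]
tcp_rot: [[0.999, -0.037, -0.001], [-0.037, -0.999, -0.0], [-0.001, 0.0, -1.0]]
force: [0.8, -0.9, 0.8]
opening: 0.993
grasp_force: 0.0
```

Emit:
play_rows([
  [[-0.03,0.02,-0.02,0,0,0],[-0.06,0.05,-0.04,0,0,0],[-0.1,0.07,-0.05,0,0,0],[-0.13,0.09,-0.06,0,0,0],[-0.16,0.1,-0.06,0,0,0],[-0.19,0.1,-0.06,0,0,0],[-0.22,0.1,-0.06,0,0,0],[-0.25,0.1,-0.06,0,0,0]],
])

```text
time_s: 57.2
position: [0.3314, -0.4468, 0.2617]
tcp_rot: [[0.999, -0.037, -0.0], [-0.037, -0.999, -0.001], [-0.0, 0.001, -1.0]]
force: [-0.4, -0.3, -0.8]
opening: 1.003
grasp_force: 0.0
```

Emit:
play_rows([
  [[-0.02,0,0,0,0,0],[-0.02,0,0,0,0,0],[-0.02,0,0,0,0,0],[-0.02,0,0,0,0,0],[-0.02,0,0,0,0,0]],
])

```text
time_s: 57.62
position: [0.3141, -0.4461, 0.2619]
tcp_rot: [[0.999, -0.036, 0.0], [-0.036, -0.999, -0.001], [0.0, 0.001, -1.0]]
force: [-0.3, 0.3, -0.5]
opening: 1.0
grasp_force: 0.0
```

Run:
```python
from h import *
s=st()
for cam in('wrist','top','side'):
    c=snap(cam)
    for n,z in(('mould',.034),('cover_bat',.032),('dish',.055),('board',.012),('rib',.05),('tape',.024),('clay_cup',.06)):
        for r in finder.outline_of(cam,n)[:1]:
            b=rect(c,r['pixels'],z); print(cam,n,round(r['confidence'],2),np.round(b[0],1),np.round(b[1],1),round(b[2],1))
    for r in finder.recognise(cam,'shard_1')[:3]: print(cam,'shard',np.array(r['at']),round(r['confidence'],2))
```

```text
{'time_s': np.float64(57.6167), 'position': array([ 0.3141, -0.4461,  0.2619]), 'joint_positions': array([-66.5824,  22.5337,  92.0927,  -0.0057,  65.3051,  25.4737]), 'force': array([-0.2904,  0.2987, -0.4847]), 'opening': np.float64(1.0002), 'grasp_force': np.float64(0.0)}
[[ 0.9994 -0.0358  0.0004]
 [-0.0358 -0.9994 -0.0011]
 [ 0.0004  0.0011 -1.    ]]
wrist cover_bat 0.83 [ 396.2 -347.8] [66.4 98.9] 87.6
wrist dish 0.68 [ 392.2 -352.2] [34.4 66.5] 87.1
wrist board 0.82 [ 396.2 -347. ] [140.  139.3] 84.8
wrist rib 0.69 [ 468.5 -226.1] [51.7 44.7] 6.9
wrist tape 0.97 [ 269.1 -399.1] [85.6 86.5] 87.9
wrist clay_cup 0.64 [ 314.2 -206.9] [60.  67.6] 77.7
top mould 0.92 [ 584.5 -356.6] [ 63.4 104.8] 88.1
top cover_bat 0.57 [ 397.1 -348.2] [ 64.6 103.8] 87.5
top dish 0.95 [ 392.7 -349.4] [35.3 68.5] 87.7
top board 0.69 [ 396.5 -348. ] [139.9 139.6] 84.6
top rib 0.58 [ 473.3 -227.8] [53.7 43. ] 8.0
top tape 0.65 [ 585.6 -357.5] [ 66.6 108.7] 87.6
top clay_cup 0.94 [ 316.2 -187.1] [60.5 63.4] 1.6
top shard [ 0.4208 -0.5176  0.0201] 0.76
top shard [ 0.5452 -0.5005  0.022 ] 0.62
top shard [ 0.3926 -0.3496  0.0514] 0.35
side mould 0.78 [ 582.3 -390.3] [136.1 101.7] 84.1
side cover_bat 0.68 [ 395.8 -369.2] [96.5 98.7] 89.8
side dish 0.78 [ 393.1 -374.2] [68.7 65. ] 89.7
side board 0.86 [ 344.4 -355.5] [155.2  38.2] 87.0
side rib 0.72 [ 576. -426.] [133.7  97.7] 84.1
side tape 0.86 [ 269.7 -423.3] [ 81.6 131.6] 10.0
side clay_cup 0.67 [ 324.5 -258.9] [ 61.5 199.8] 5.8
side shard [ 0.5458 -0.5162  0.0188] 0.74
side shard [ 0.3887 -0.3597  0.0511] 0.66
```

```bash
python3 -c "
from rig import bot
print(bot.hand_in())"
```

```text
the job is handed in; nothing more can be done
None
```

I finished the job and handed it in at about 58 s of robot time: the rib is home in its slot, both shards are in the tray, and the dish lies bottom up on its bat in the middle of the board. The mould is flat on the bench clear of the board, and the cup and tape roll did not move. One shard shifted a few centimetres after I dropped it, but it is still inside the tray.

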